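Reset the capsule coffee corner

ROBOT

A 6-joint arm with a two-finger parallel gripper is mounted at the origin on the work surface. World frame = base frame: x ahead of the robot, y to its left, z up, the work surface at z = 0. Lengths are in m, angles in rad, forces in N, time in s.
With the tool pointing down it reaches from about 0.3 to 0.825 m from the base axis. Payload 5.4 kg.
Tool frame: the origin (TCP) lies at the very end of the fingers, on their centre line; the grasp point (between the pads) lies 19 mm behind it; z points along the fingers, y is the line along which they close (so a half turn about z gives the same grasp; the last joint's range is limited). The gripper opens to 92 mm and grips with 3 to 60 N. Pads are 20 mm wide; open, the fingers measure 128 mm over their backs; the gripper's body (75 mm by 189 mm) begins 69 mm behind the grasp point.
Start: joints at [-1.464, 0.158, 1.597, -0, 1.386, -0.21], TCP at [0.179, -0.546, 0.215] pointing down, gripper open.
Joint ranges: [-2.91, 2.91], [-0.94, 2.29], [0.18, 2.7], [-1.29, 4.43], [0.17, 2.64], [-3, 3]. Speed limits (rad/s): [2.57, 2.57, 3.14, 3.14, 3.14, 3.14].

INTERFACE

Orientations are given as a 3x3 rotation matrix whose columns are the frame's x, y, z axes.
In Python, from rig import observe, read_camera, hand_in gives the robot as it stands.
- The arm moves only by the tool move_arm, never from a script. Its argument "targets" is a list of rows, each an object of numbers: "x", "y", "z": the shift along the tool's x, y, z in units of 30 cm (1.0 is 30 cm); "roll": the turn about the tool's z in units of 30 degrees (1.0 is 30 degrees); "jaw": the finger opening in mm, from 0 to 91.9. A call has 1 to 12 rows; each row is the pose to reach, as a shift and turn from the pose commanded when the call began, along the tool's axes at that moment; what a row does not reach only later rows make up. A row lasts 1/12 s, in which the tool goes at most 41.7 mm and 7.16 degrees, less where a joint would pass 70% of its speed; a pose out of reach is approached as far as the arm can. A call with a number of a shift or a turn outside -1 to 1 is refused whole. A call with a gripper value outside its range is refused whole. The fingers move at their own pace and stop on an object; "squeeze" is the grip in N (left out, the last holds). Time passes only in rows, so rows that repeat a pose let the fingers close. It gives the time, the measured TCP pose, the force, the opening and the grip force at its end, in the units of the state.
- observe(): the state, without advancing time (a new reading comes with each control period).
- read_camera(name): name is "scene" or "top"; returns a dict with "frame" (480x640x3 uint8, red, green, blue), "z_map" (480x640 float32, m along the optical axis (not along the pixel's ray), 0 where there is no reading), "mtx" (3x3 intrinsics, pixels), "origin" and "orientation" of the camera in the world. Camera axes: x right, y down, z forward; pixel columns grow to the right and rows downward; lengths in m; the calibration is good to about 2 mm. A picture is of the moment at which its call begins.
- hand_in(): hands the job in; it is judged then, once.
The state is a dict: "t": time; "qpos": joint angles; "joint_vel": joint speeds; "effort": joint torques, N m; "tool_pos": TCP position; "orientation": TCP orientation; "wrist_force": force on the tool from outside, world axes, zero at the start; "wrist_torque": the same for the moment, N m; "finger_gap": opening from 0.0 (shut) to 1.0 (fully open); "finger_force": force on a finger pad.
Only numpy, scipy, OpenCV 4.12 (cv2) and the standard library are available. Lean on these libraries where they do the work, as an engineer would, in place of code of your own. Each camera call takes 0.05 s, during which the arm holds its last target. There are 200 camera calls.

TASK

Get the coffee corner ready for the next cup: empty all the used capsules from the pulled-out drawer into the waste caddy and stand the drawer upright back in the middle of its mat, and nest every loose cup fully home into the one upright stack on the round cup board. Load the machine too: swing the machine's half-open lever up out of the way, set the fresh capsule rim-up fully down in its well, and swing the lever all the way shut over it; do not disturb the sugar jar, teaspoon or small bottle, and leave everything at rest and let go.

Things in the scene. Friction and masses are not known exactly. Their poses are not given: they have to be found in the camera images.
- machine: capsule coffee machine, black and steel, fixed, 118 mm wide. Origin: centre of the underside; x from its front (drip tray, towards the robot) to its rear tank, z up. The flat loading deck on top is 185 mm up and reaches from 62 mm in front of the origin to 130 mm behind; a tank as high goes on to 179 mm behind; the drip-tray plinth, 26 mm high, reaches 135 mm in front.
- well (a point): centre of the mouth of the round capsule well, level with the deck, 25 mm in front of the machine's origin; axes as the machine's. The well is 39 mm across with a 2 mm bevel and 34 mm deep. A seated capsule hangs in it by its rim, whose 6 mm stand above the deck, its foot 28 mm below the deck.
- lever (a joint): angle of the clamp lever: 0 = shut, parallel to the deck over the well; 1.75 = stop, wide open, leaning 10 degrees back past upright. Its stiff hinge (0.18 N m) holds it wherever it is left. It starts half open, in the way above the well. Shut, its plate is 8 mm over the deck, so a capsule not fully down stops it.
- lever_hinge (a point): middle of the lever's hinge line, which runs along the machine's y; 199 mm above the worktop, 60 mm behind the well; fixed to the machine, axes as the machine's.
- lever_bar (a point): centre of the lever's round black grip bar, 14 mm thick, 92 mm long, parallel to the hinge: 130 mm x cos(angle) in front of it and 130 mm x sin(angle) above it; shut, it is 33 mm out beyond the deck's front edge. Two side arms, 72 mm apart inside, carry it; between it and the clamp plate (up to 92 mm from the hinge) is a gap of 31 mm for fingers.
- capsule: the one fresh coffee capsule, aluminium, standing on the worktop narrow end down: 34 mm tall, tapered body 33 mm across at the foot and 36 mm under the rim; at the top a rim 42 mm across and 6 mm thick. About 20 g. Origin: centre of the foot; z up through the rim.
- drawer: the machine's used-capsule drawer, pulled out: black tray, 96 mm wide (y), walls 40 mm high, floor 4 mm. Origin: underside; x from grip tab to pouring end. The floor starts at x -77 (back wall), is flat to +37 mm, then ramps up 11 mm to an open lip at x +87 (no front wall). Upright grip tab: centre at x -79, 12 mm thick (x), 46 mm wide, from 40 to 92 mm high. Weighs 110-180 g empty.
- mat: thin cork draining mat, fixed, 200 mm (x) by 150 mm (y) by 3 mm, on which the drawer starts, its x about along the mat's. Origin: centre of the underside.
- caddy: grey open-topped waste caddy, fixed: 190 x 190 mm outside (rim rolled to 204 mm), 95 mm high, walls and floor 5 mm. Origin: centre of the underside.
- board: round wooden cup board, fixed, 130 mm across and 12 mm high. Origin: centre of the underside.
- cup0: white handle-less cup that stands on the cup board from the start: 70 mm tall, 40 mm across at the foot, 69 mm at the rim, wall 2.2 mm, inner floor raised 20 mm above the foot, so that a cup nested fully home stands 20 mm above the one below. About 110 g. Origin: centre of the foot; z up.
- cup1: loose cup, the same as cup0, standing on the worktop (absent in some runs). Origin: centre of the foot; z up.
- cup2: loose cup, the same as cup0, standing on the worktop (absent in some runs). Origin: centre of the foot; z up.
- cup3: loose cup, the same as cup0, standing on the worktop (absent in some runs). Origin: centre of the foot; z up.
- used1: used capsule, same shape and size as the fresh one, in the drawer at the start (absent in some runs). Origin: centre of the foot; z towards the rim.
- used2: used capsule, same shape and size as the fresh one, in the drawer at the start (absent in some runs). Origin: centre of the foot; z towards the rim.
- used3: used capsule, same shape and size as the fresh one, in the drawer at the start (absent in some runs). Origin: centre of the foot; z towards the rim.
- used4: used capsule, same shape and size as the fresh one, in the drawer at the start (absent in some runs). Origin: centre of the foot; z towards the rim.
- sugar_jar: glass sugar jar, 72 mm across and 110 mm tall, a bystander. Origin: centre of the underside.
- teaspoon: steel teaspoon 150 mm long lying flat, a bystander. Origin: its middle, underside.
- pill_bottle: small white bottle, 40 mm across and 75 mm tall, a bystander. Origin: centre of the underside.
Mind the look-alikes: they are no part of the job. What is shaped like the cup2 but yellow is not meant. What is shaped like the drawer but green or turquoise is not meant.

How it is judged:
On the way, in this order (a step that is already met when the one before it is completed fails the run):
1. the fresh capsule sits fully down in the well while the lever is up out of the way (horizontal distance between capsule and well below 0.004 m and z of capsule in the frame of well between -0.032 and -0.025 m and angle between capsule's own z axis and vertical below 0.12 rad and value of joint lever above 1 rad), for 0.2 s.
2. the lever is swung shut over the capsule (horizontal distance between capsule and well below 0.004 m and z of capsule in the frame of well between -0.032 and -0.025 m and angle between capsule's own z axis and vertical below 0.12 rad and value of joint lever below 0.06 rad), for 0.2 s.
At the end, for the whole second after the job is handed in: All used capsules in the caddy; drawer upright within 40 mm of the mat's centre; all cups upright, concentric within 8 mm and nested down on the board (within 35 mm of its centre); fresh capsule in the well (4 mm; foot 25-32 mm below the deck), lever under 0.06 rad; all at rest (all of step 2 and horizontal distance between each of cup0, cup1, cup2, cup3 and board below 0.035 m and angle between each of cup0, cup1, cup2, cup3's own z axis and vertical below 0.12 rad and z of cup0 in the frame of board between 0.008 and 0.078 m and linear speed of each of cup0, cup1, cup2, cup3, used1, used2, used3, used4, drawer below 0.02 m/s and z of cup1 in the frame of board between 0.008 and 0.078 m and z of cup2 in the frame of board between 0.008 and 0.078 m and z of cup3 in the frame of board between 0.008 and 0.078 m and horizontal distance between each of cup1, cup2, cup3 and cup0 below 0.008 m and x of used1 in the frame of caddy between -0.095 and 0.095 m and y of used1 in the frame of caddy between -0.095 and 0.095 m and z of each of used1, used2, used3, used4 in the frame of caddy below 0.09 m and x of used2 in the frame of caddy between -0.095 and 0.095 m and y of used2 in the frame of caddy between -0.095 and 0.095 m and x of used3 in the frame of caddy between -0.095 and 0.095 m and y of used3 in the frame of caddy between -0.095 and 0.095 m and x of used4 in the frame of caddy between -0.095 and 0.095 m and y of used4 in the frame of caddy between -0.095 and 0.095 m and horizontal distance between drawer and mat below 0.04 m and angle between drawer's own z axis and vertical below 0.08 rad and height (world z) of drawer below 0.008 m); the robot touches nothing.
It fails at once if the sugar jar is pushed aside by more than 3 cm or knocked over (distance of sugar_jar from where it was at the start of the episode above 0.03 m or angle between sugar_jar's own z axis and vertical above 0.5 rad).
It fails at once if the teaspoon is pushed aside by more than 3 cm or knocked over (distance of teaspoon from where it was at the start of the episode above 0.03 m).
It fails at once if the pill bottle is pushed aside by more than 3 cm or knocked over (distance of pill_bottle from where it was at the start of the episode above 0.03 m or angle between pill_bottle's own z axis and vertical above 0.5 rad).
Of used1, used2, used3, used4 only 2 to 4 are there at a start; the rules pass over those that are not, and their reading is None.
Of cup1, cup2, cup3 only 2 to 3 are there at a start; the rules pass over those that are not, and their reading is None.
At some moment in a run one of capsule, drawer, cup1, cup2, cup3 may be knocked a few centimetres aside while the robot is not near it.
It also fails if it takes over 210 s, if anything falls off the work surface, if the arm or the gripper's body presses on something with over 40 N, if the wrist force passes 120 N, or if a joint passes its speed limit or range.

## Working session

There is one attempt and no reset: what is moved stays moved. The work goes in short steps, Python scripts to look and compute and a tool call to move; the robot and the scene stay as the last step left them, time stands still between calls to the robot, and variables do not carry over. Pictures are saved under pics/ and viewed, at most 14 in all, crops included, and the job is handed in when it is done.

Besides the shell and the picture viewer there is one more tool, called after ">>>" as name(argument=value, ...), one argument or row to a line, values as JSON. move_arm: Moves the arm, as the interface text tells. Its arguments: {"type":"object","properties":{"targets":{"type":"array","items":{"type":"object","properties":{"x":{"type":"number","minimum":-1,"maximum":1},"y":{"type":"number","minimum":-1,"maximum":1},"z":{"type":"number","minimum":-1,"maximum":1},"roll":{"type":"number","minimum":-1,"maximum":1},"jaw":{"type":"number"}}}},"squeeze":{"type":"number"}},"required":["targets"]}

```bash
ls; mkdir -p pics; cat > h.py <<'E'
import numpy as np, cv2
from rig import observe, read_camera, hand_in
def cam(n):
    c=read_camera(n); return {k:(np.array(v) if not isinstance(v,str) else v) for k,v in c.items()}
def pts(c):
    z=c['z_map']; v,u=np.mgrid[0:480,0:640]; K=c['mtx']
    p=np.stack([(u-K[0,2])/K[0,0]*z,(v-K[1,2])/K[1,1]*z,z],-1)
    return p@c['orientation'].T+c['origin']
def save(c,n): cv2.imwrite('pics/'+n,c['frame'][:,:,::-1])
E
python3 - <<'E'
from h import *
print(observe())
for n in('top','scene'):
    c=cam(n); save(c,n+'0.png'); print(n,c['origin'],c['orientation'],c['mtx']); np.savez('/tmp/'+n+'0.npz',**c)
E
```

```text
pics
{'t': 0.0, 'qpos': array([-1.46412093e+00,  1.59032338e-01,  1.59822128e+00, -3.41012186e-05,
        1.38623113e+00, -2.10085553e-01]), 'joint_vel': array([ 0.00106158,  0.00105943, -0.00035089,  0.00060176,  0.00033702,
       -0.00064184]), 'effort': array([-2.32689752e-03, -3.85585928e+01, -3.22100472e+01,  6.98788161e-02,
        3.79576685e-02, -1.24775761e-04]), 'tool_pos': array([ 0.17901502, -0.54575451,  0.21363382]), 'orientation': array([[ 9.50247418e-01,  3.11496051e-01, -2.34789186e-04],
       [ 3.11495930e-01, -9.50245631e-01,  1.87777316e-03],
       [ 3.61811527e-04, -1.85748498e-03, -9.99998209e-01]]), 'wrist_force': array([-0.50104548, -0.34400092,  0.79605762]), 'wrist_torque': array([-0.01673463, -0.01397252, -0.02679477]), 'finger_force': 0.0, 'finger_gap': 1.0029026850613365}
top [ 0.31129251 -0.00915641  1.1638972 ] [[ 0.14881489 -0.96685762  0.20746196]
 [-0.98885201 -0.14657927  0.0261957 ]
 [ 0.00508211 -0.20904749 -0.97789228]] [[465.31714441   0.         317.79692412]
 [  0.         465.31714441 244.27609889]
 [  0.           0.           1.        ]]
scene [1.44600989 0.33730761 0.72570236] [[-0.35408447  0.47567706 -0.80520527]
 [ 0.93509117  0.19399676 -0.29659698]
 [ 0.01512283 -0.85796072 -0.51349266]] [[448.94603334   0.         325.08032634]
 [  0.         448.94603334 237.16632559]
 [  0.           0.           1.        ]]
```

View pics/top0.png

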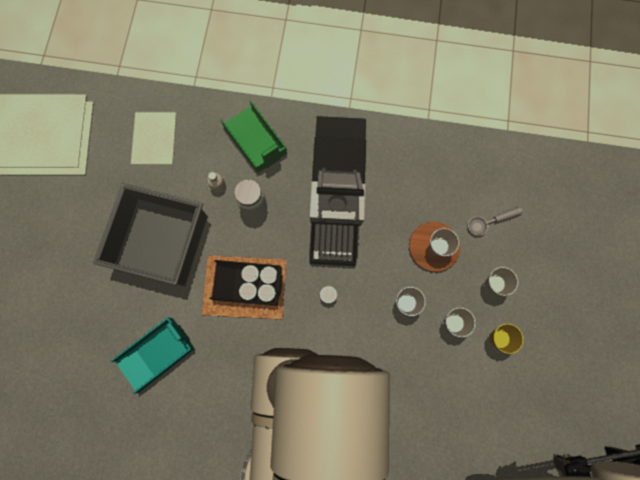

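View pics/scene0.png

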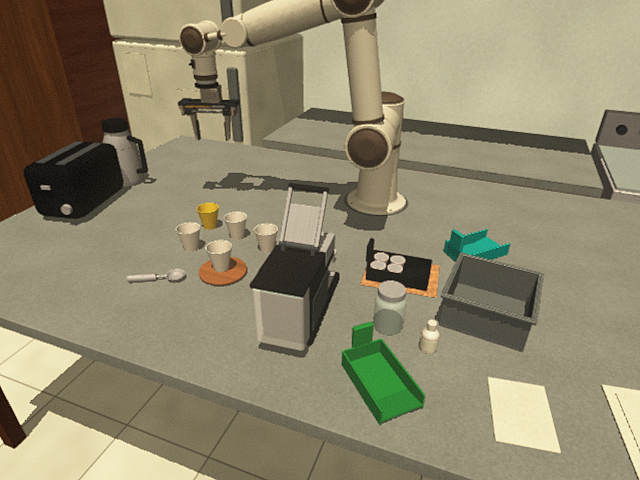

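Top view: drawer with 4 used capsules at (247,284), its tab to the right at about (280,280) and pouring end towards the caddy at (152,235). Fresh capsule at (328,295); loose cups at (410,302), (460,322) and (503,282), cup0 on the board at (443,242), yellow decoy at (508,339). Machine at (338,195), with the lever half open.

```bash
cat >> h.py <<'E'
def fitc(xy,r=None):
    from scipy.optimize import least_squares
    c0=(xy.max(0)+xy.min(0))/2
    if r: s=least_squares(lambda p:np.hypot(*(xy-p[:2]).T)-r,c0,loss='soft_l1',f_scale=.002)
    else: s=least_squares(lambda p:np.hypot(*(xy-p[:2]).T)-p[2],[*c0,.03],loss='soft_l1',f_scale=.002)
    return np.round(s.x,4)
def blobs(m,amin=15):
    n,l,st,ce=cv2.connectedComponentsWithStats(m.astype(np.uint8)); return [(l==i,st[i],ce[i]) for i in range(1,n) if st[i][4]>=amin]
def cups(c,verbose=1):
    P=pts(c); out=[]
    f=c['frame'].astype(int); m=(P[...,2]>.055)&(P[...,2]<.16)&(P[...,1]<-.08)&(P[...,0]>.2)&(P[...,1]>-.6)
    for b,s,ce in blobs(m,40):
        q=P[b]; zt=np.percentile(q[:,2],97); r=q[q[:,2]>zt-.008]
        out.append((ce.round(),zt.round(4),fitc(r[:,:2],.0335),fitc(r[:,:2]),f[b].mean(0).round()))
    return out
E
python3 - <<'E'
from h import *
np.set_printoptions(suppress=True,precision=4)
c=dict(np.load('/tmp/top0.npz')); P=pts(c); H=P[...,2]; f=c['frame'].astype(int)
for o in cups(c): print(o)
def at(u,v,r=1): print((u,v),np.median(P[v-r:v+r+1,u-r:u+r+1].reshape(-1,3),0).round(4))
for u,v in [(328,295),(249,274),(268,275),(248,291),(266,293),(281,280),(430,260),(338,130),(345,240),(152,240),(150,190),(120,190),(195,212)]: at(u,v)
for nm,(u0,u1,v0,v1,z0,z1) in dict(caps=(315,342,282,308,.025,.04),tab=(270,292,262,305,.06,.1),wall=(200,292,255,312,.036,.05),machdeck=(305,370,110,240,.17,.19),plinth=(305,370,210,272,.015,.04),caddy=(90,210,180,290,.085,.1),leverhi=(305,370,150,230,.22,.4),jar=(230,270,175,215,.1,.12),bottle=(200,225,165,195,.06,.09)).items():
    q=P[v0:v1,u0:u1].reshape(-1,3); q=q[(q[:,2]>z0)&(q[:,2]<z1)]
    if len(q)>4:
        r=cv2.minAreaRect(q[:,:2].astype(np.float32)*1000); print(nm,len(q),'med',np.median(q,0),'max',q.max(0),'rect',np.round(r[0],1),np.round(r[1],1),round(r[2],1))
    else: print(nm,len(q))
# mat: orange
m=(f[...,0]>f[...,2]+45)&(H<.012); m[:, 300:]=0; m[:250]=0
q=P[m]; print('mat',cv2.minAreaRect(q[:,:2].astype(np.float32)*1000))
m=(f[...,0]>f[...,2]+45)&(H<.03); m[:, :400]=0; m[280:]=0;m[:210]=0
q=P[m]; print('board',cv2.minEnclosingCircle(q[:,:2].astype(np.float32)*1000),np.median(q[:,2]))
E
```

```text
(array([446., 240.]), np.float64(0.0837), array([ 0.5918, -0.2764]), array([ 0.5919, -0.2766,  0.0326]), array([103.,  94.,  79.]))
(array([506., 280.]), np.float64(0.0714), array([ 0.5213, -0.4262]), array([ 0.5214, -0.4265,  0.0326]), array([105., 101.,  86.]))
(array([413., 300.]), np.float64(0.0724), array([ 0.441 , -0.2142]), array([ 0.4412, -0.2144,  0.0326]), array([113., 109.,  95.]))
(array([463., 321.]), np.float64(0.0721), array([ 0.4103, -0.334 ]), array([ 0.4104, -0.3343,  0.0325]), array([112., 108.,  93.]))
(array([511., 338.]), np.float64(0.0714), array([ 0.3897, -0.4464]), array([ 0.3898, -0.4467,  0.0326]), array([108.,  92.,  34.]))
(328, 295) [ 0.4304 -0.0221  0.0322]
(249, 274) [0.4511 0.1751 0.0412]
(268, 275) [0.4558 0.1294 0.0421]
(248, 291) [0.4102 0.1699 0.0406]
(266, 293) [0.4123 0.1271 0.0398]
(281, 280) [0.4455 0.0939 0.065 ]
(430, 260) [ 0.558  -0.2637  0.0106]
(338, 130) [0.7886 0.0113 0.1838]
(345, 240) [ 0.5731 -0.0444  0.0294]
(152, 240) [0.5048 0.441  0.0052]
(150, 190) [0.6101 0.442  0.0902]
(120, 190) [0.5991 0.5106 0.0934]
(195, 212) [0.5716 0.31
[... 421 characters left out ...]
inth 1849 med [ 0.5574 -0.0156  0.0282] max [0.6139 0.0463 0.0373] rect [559.2 -16. ] [100.7 118.2] 5.5
caddy 1826 med [0.5028 0.4249 0.0939] max [0.618  0.5307 0.1   ] rect [506.5 420.3] [207.2 205.1] 84.1
leverhi 892 med [ 0.6259 -0.0099  0.2732] max [0.6741 0.0384 0.3148] rect [633.2  -9.3] [74.8 91.2] 5.1
jar 550 med [0.6344 0.2033 0.11  ] max [0.666  0.2353 0.116 ] rect [634.9 204.1] [61.9 62.3] 2.3
bottle 66 med [0.6722 0.3044 0.0739] max [0.6854 0.3152 0.0796] rect [675.1 304.8] [22.7 18.2] 17.2
mat ((241.39077758789062, 170.7490997314453), (518.9463500976562, 202.92929077148438), 5.76052188873291)
board ((597.0350341796875, -273.08709716796875), 67.4174575805664) 0.011234337528629235
```

```bash
cat >> h.py <<'E'
def plan(*wps,start=None):
    """wps: (x,y,z,theta_deg) world; prints shift/roll units from waypoint to waypoint"""
    o=observe(); p=np.array(o['tool_pos']); th=np.degrees(np.arctan2(o['orientation'][1,0],o['orientation'][0,0]))
    print('t',round(o['t'],1),'p',p.round(4),'th',round(th,2),'gap',round(o['finger_gap']*92,1),'F',o['wrist_force'].round(1))
    for w in wps:
        t=np.radians(th); R=np.array([[np.cos(t),np.sin(t),0],[np.sin(t),-np.cos(t),0],[0,0,-1]])
        d=R.T@(np.array(w[:3])-p)/.3; r=((th-w[3]+180)%360-180)/30
        n=max(np.linalg.norm(d)*300/41.7,abs(r)*30/7.16)
        print(w,'-> x %.3f y %.3f z %.3f roll %.3f rows>=%.1f'%(*d,r,n)); p=np.array(w[:3]); th=w[3]
E
python3 - <<'E'
from h import *
plan((.33,-.3,.36,5.5),(.52,-.02,.36,5.5),(.52,-.02,.30,5.5),(.675,-.005,.30,5.5))
c=dict(np.load('/tmp/top0.npz')); P=pts(c); H=P[...,2]; f=c['frame'].astype(int)
s=f[250:325,195:292]; m=(s[...,0]>s[...,2]+35)&(H[250:325,195:292]<.012)
q=P[250:325,195:292][m]; print('mat',cv2.minAreaRect(q[:,:2].astype(np.float32)*1000))
# lever bar
q=P[150:235,305:370].reshape(-1,3); q=q[(q[:,2]>.19)&(q[:,2]<.4)]; ax=np.array([.9953,.096]); 
s=(q[:,:2]-[.6773,-.0046])@ax
for lo in np.arange(-.09,.03,.01):
    k=(s>=lo)&(s<lo+.01); print(round(lo,3),k.sum(), q[k,2].max().round(4) if k.any() else '',end=' | ')
E
```

```text
t 0.1 p [ 0.179  -0.5458  0.2137] th 18.15 gap 92.0 F [-0.2 -0.4  0.3]
(0.33, -0.3, 0.36, 5.5) -> x 0.733 y -0.622 z -0.488 roll 0.422 rows>=7.8
(0.52, -0.02, 0.36, 5.5) -> x 0.720 y -0.868 z 0.000 roll 0.000 rows>=8.1
(0.52, -0.02, 0.3, 5.5) -> x 0.000 y 0.000 z 0.200 roll 0.000 rows>=1.4
(0.675, -0.005, 0.3, 5.5) -> x 0.519 y -0.000 z 0.000 roll 0.000 rows>=3.7
mat ((424.8507995605469, 189.1291961669922), (154.2693634033203, 204.19786071777344), 5.749113082885742)
-0.09 54 0.3116 | -0.08 258 0.3148 | -0.07 41 0.3112 | -0.06 131 0.294 | -0.05 117 0.2793 | -0.04 98 0.2678 | -0.03 100 0.2524 | -0.02 88 0.2379 | -0.01 91 0.2246 | -0.0 111 0.2114 | 0.01 4 0.2047 | 0.02 1 0.1914 |
```

>>> move_arm(
  targets=[
    {"x": 0.733, "y": -0.622, "z": -0.488, "roll": 0.422, "jaw": 0},
    {"x": 0.733, "y": -0.622, "z": -0.488, "roll": 0.422, "jaw": 0},
    {"x": 0.733, "y": -0.622, "z": -0.488, "roll": 0.422, "jaw": 0},
    {"x": 0.733, "y": -0.622, "z": -0.488, "roll": 0.422, "jaw": 0},
    {"x": 0.733, "y": -0.622, "z": -0.488, "roll": 0.422, "jaw": 0},
    {"x": 0.733, "y": -0.622, "z": -0.488, "roll": 0.422, "jaw": 0},
    {"x": 0.733, "y": -0.622, "z": -0.488, "roll": 0.422, "jaw": 0},
    {"x": 0.733, "y": -0.622, "z": -0.488, "roll": 0.422, "jaw": 0},
    {"x": 0.733, "y": -0.622, "z": -0.488, "roll": 0.422, "jaw": 0},
  ],
)

```text
t: 0.85
tool_pos: [0.3326, -0.2979, 0.3648]
orientation: [[0.995, 0.101, 0.005], [0.101, -0.995, -0.004], [0.004, 0.005, -1.0]]
wrist_force: [0.6, -0.8, 1.0]
finger_gap: 0.37
finger_force: 0.0
```

>>> move_arm(
  targets=[
    {"x": 0.72, "y": -0.868},
    {"x": 0.72, "y": -0.868},
    {"x": 0.72, "y": -0.868},
    {"x": 0.72, "y": -0.868},
    {"x": 0.72, "y": -0.868},
    {"x": 0.72, "y": -0.868},
    {"x": 0.72, "y": -0.868},
    {"x": 0.72, "y": -0.868},
    {"x": 0.72, "y": -0.868},
    {"x": 0.72, "y": -0.868},
    {"x": 0.72, "y": -0.868, "z": 0.2},
    {"x": 0.72, "y": -0.868, "z": 0.2},
  ],
)

```text
schema error: expected keys x, y, z, roll, jaw
```

>>> move_arm(
  targets=[
    {"x": 0.05},
    {"x": 0.1},
    {"x": 0.15},
    {"x": 0.2},
    {"x": 0.25},
    {"x": 0.3},
    {"x": 0.35},
    {"x": 0.4},
    {"x": 0.45},
    {"x": 0.5},
    {"x": 0.52},
    {"x": 0.52},
  ],
)

```text
schema error: expected keys x, y, z, roll, jaw
```

>>> move_arm(
  targets=[
    {"x": 0.72, "y": -0.868, "z": 0, "roll": 0, "jaw": 0},
    {"x": 0.72, "y": -0.868, "z": 0, "roll": 0, "jaw": 0},
    {"x": 0.72, "y": -0.868, "z": 0, "roll": 0, "jaw": 0},
    {"x": 0.72, "y": -0.868, "z": 0, "roll": 0, "jaw": 0},
    {"x": 0.72, "y": -0.868, "z": 0, "roll": 0, "jaw": 0},
    {"x": 0.72, "y": -0.868, "z": 0, "roll": 0, "jaw": 0},
    {"x": 0.72, "y": -0.868, "z": 0, "roll": 0, "jaw": 0},
    {"x": 0.72, "y": -0.868, "z": 0, "roll": 0, "jaw": 0},
    {"x": 0.72, "y": -0.868, "z": 0, "roll": 0, "jaw": 0},
    {"x": 0.72, "y": -0.868, "z": 0.2, "roll": 0, "jaw": 0},
    {"x": 0.72, "y": -0.868, "z": 0.2, "roll": 0, "jaw": 0},
    {"x": 0.72, "y": -0.868, "z": 0.2, "roll": 0, "jaw": 0},
  ],
)

```text
t: 1.85
tool_pos: [0.5172, -0.0205, 0.2949]
orientation: [[0.995, 0.096, -0.011], [0.096, -0.995, 0.002], [-0.01, -0.003, -1.0]]
wrist_force: [-0.4, 0.1, -0.3]
finger_gap: 0.007
finger_force: 0.0
```

>>> move_arm(
  targets=[
    {"x": 0.05, "y": 0, "z": 0, "roll": 0, "jaw": 0},
    {"x": 0.1, "y": 0, "z": 0, "roll": 0, "jaw": 0},
    {"x": 0.15, "y": 0, "z": 0, "roll": 0, "jaw": 0},
    {"x": 0.2, "y": 0, "z": 0, "roll": 0, "jaw": 0},
    {"x": 0.25, "y": 0, "z": 0, "roll": 0, "jaw": 0},
    {"x": 0.3, "y": 0, "z": 0, "roll": 0, "jaw": 0},
    {"x": 0.35, "y": 0, "z": 0, "roll": 0, "jaw": 0},
    {"x": 0.4, "y": 0, "z": 0, "roll": 0, "jaw": 0},
    {"x": 0.45, "y": 0, "z": 0, "roll": 0, "jaw": 0},
    {"x": 0.5, "y": 0, "z": 0, "roll": 0, "jaw": 0},
    {"x": 0.52, "y": 0, "z": 0, "roll": 0, "jaw": 0},
    {"x": 0.52, "y": 0, "z": 0, "roll": 0, "jaw": 0},
  ],
)

```text
t: 2.85
tool_pos: [0.6762, -0.0067, 0.3013]
orientation: [[0.995, 0.095, 0.001], [0.095, -0.995, -0.0], [0.001, 0.0, -1.0]]
wrist_force: [0.5, -0.1, 0.3]
finger_gap: 0.0
finger_force: 0.0
```

```bash
cat >> h.py <<'E'
AX=np.array([.9953,.096])
def lever(P):
    q=P[(abs((P[...,:2]-[.6773,-.0046])@[-.096,.9953])<.05)&(P[...,2]>.19)&(P[...,2]<.4)]; s=(q[:,:2]-[.6773,-.0046])@AX
    for lo in np.arange(-.14,.05,.01):
        k=(s>=lo)&(s<lo+.01)
        if k.sum()>3: print(round(lo,3),k.sum(),np.percentile(q[k,2],95).round(4),end=' | ')
    print()
def capsule(P,x,y,r=.035):
    q=P[(np.hypot(P[...,0]-x,P[...,1]-y)<r)&(P[...,2]>.027)&(P[...,2]<.045)]; 
    return len(q),fitc(q[:,:2]),cv2.minEnclosingCircle(q[:,:2].astype(np.float32))
E
python3 - <<'E'
from h import *
plan(); c=cam('scene'); P=pts(c); lever(P); c=cam('top'); save(c,'t1.png'); P=pts(c); print(capsule(P,.4316,-.0218))
E
```

```text
t 2.9 p [ 0.6762 -0.0067  0.3013] th 5.45 gap 0.0 F [ 0.5 -0.1  0.3]
-0.02 13 0.3973 | -0.01 54 0.3927 | 0.0 1291 0.3761 | 0.01 1014 0.3701 | 0.02 288 0.3985 | 0.03 10 0.3998 | 
(229, array([ 0.4317, -0.0214,  0.0145]), ((0.4318833649158478, -0.021528394892811775), 0.02106165699660778))
```

```bash
python3 - <<'E'
from h import *
plan((.4318,-.0215,.25,5.5),(.4318,-.0215,.06,5.5),(.4318,-.0215,.027,5.5))
E
```

```text
t 3.0 p [ 0.6752 -0.0064  0.3013] th 5.46 gap 0.5 F [-0.5 -0.6  0.4]
(0.4318, -0.0215, 0.25, 5.5) -> x -0.812 y -0.027 z 0.171 roll -0.001 rows>=6.0
(0.4318, -0.0215, 0.06, 5.5) -> x 0.000 y 0.000 z 0.633 roll 0.000 rows>=4.6
(0.4318, -0.0215, 0.027, 5.5) -> x 0.000 y 0.000 z 0.110 roll 0.000 rows>=0.8
```

>>> move_arm(
  targets=[
    {"x": -0.12, "y": 0, "z": 0, "roll": 0, "jaw": 0},
    {"x": -0.812, "y": -0.027, "z": 0.0, "roll": 0, "jaw": 60},
    {"x": -0.812, "y": -0.027, "z": 0.171, "roll": 0, "jaw": 60},
    {"x": -0.812, "y": -0.027, "z": 0.171, "roll": 0, "jaw": 60},
    {"x": -0.812, "y": -0.027, "z": 0.171, "roll": 0, "jaw": 60},
    {"x": -0.812, "y": -0.027, "z": 0.171, "roll": 0, "jaw": 60},
    {"x": -0.812, "y": -0.027, "z": 0.171, "roll": 0, "jaw": 60},
    {"x": -0.812, "y": -0.027, "z": 0.171, "roll": 0, "jaw": 60},
    {"x": -0.812, "y": -0.027, "z": 0.6, "roll": 0, "jaw": 60},
    {"x": -0.812, "y": -0.027, "z": 0.6, "roll": 0, "jaw": 60},
    {"x": -0.812, "y": -0.027, "z": 0.6, "roll": 0, "jaw": 60},
    {"x": -0.812, "y": -0.027, "z": 0.6, "roll": 0, "jaw": 60},
  ],
)

```text
t: 3.95
tool_pos: [0.4287, -0.0198, 0.1154]
orientation: [[0.995, 0.095, -0.01], [0.096, -0.995, 0.003], [-0.009, -0.004, -1.0]]
wrist_force: [-0.7, 0.6, 0.5]
finger_gap: 0.653
finger_force: 0.0
```

```bash
python3 - <<'E'
from h import *
c=cam('scene'); save(c,'s1.png'); lever(pts(c)); c=cam('top'); P=pts(c); lever(P); print(capsule(P,.4318,-.0215,.028))
plan((.4318,-.0215,.027,5.5))
E
```

```text
0.0 895 0.2654 | 0.01 891 0.3352 | 0.02 227 0.3349 | 
-0.01 357 0.2367 | 0.0 710 0.2972 | 0.01 406 0.3361 | 0.02 44 0.3344 | 
(40, array([ 0.4398, -0.0216,  0.0248]), ((0.42048364877700806, -0.022321950644254684), 0.016042158007621765))
t 4.0 p [ 0.4325 -0.021   0.1212] th 5.49 gap 60.3 F [ 1.7 -0.6  0.8]
(0.4318, -0.0215, 0.027, 5.5) -> x -0.002 y 0.001 z 0.314 roll -0.000 rows>=2.3
```

View pics/s1.png

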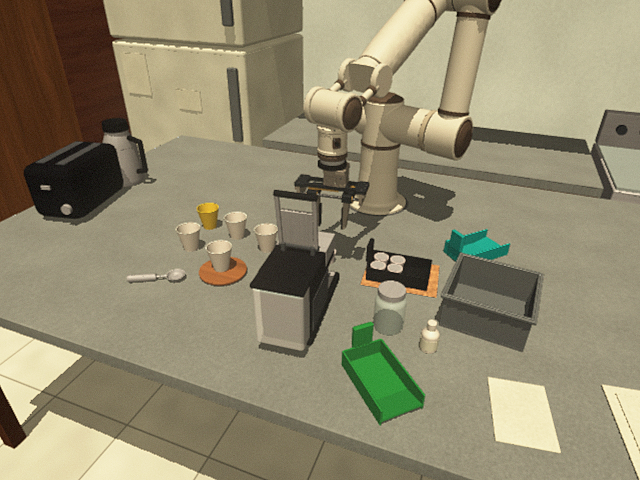

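The lever now stands upright (bar at about (297,193)), and the gripper is over the fresh capsule. Next I grasp it.

>>> move_arm(
  targets=[
    {"x": 0, "y": 0.001, "z": 0.1, "roll": 0, "jaw": 60},
    {"x": 0, "y": 0.001, "z": 0.2, "roll": 0, "jaw": 60},
    {"x": 0, "y": 0.001, "z": 0.28, "roll": 0, "jaw": 60},
    {"x": 0, "y": 0.001, "z": 0.313, "roll": 0, "jaw": 60},
    {"x": 0, "y": 0.001, "z": 0.313, "roll": 0, "jaw": 60},
    {"x": 0, "y": 0.001, "z": 0.313, "roll": 0, "jaw": 35},
    {"x": 0, "y": 0.001, "z": 0.313, "roll": 0, "jaw": 35},
    {"x": 0, "y": 0.001, "z": 0.313, "roll": 0, "jaw": 35},
    {"x": 0, "y": 0.001, "z": 0.313, "roll": 0, "jaw": 35},
    {"x": 0, "y": 0.001, "z": 0.313, "roll": 0, "jaw": 35},
  ],
  squeeze=12,
)

```text
t: 4.88
tool_pos: [0.4342, -0.022, 0.0292]
orientation: [[0.995, 0.096, 0.004], [0.096, -0.995, -0.001], [0.004, 0.002, -1.0]]
wrist_force: [-0.7, 0.8, 6.9]
finger_gap: 0.447
finger_force: 12.0
```

```bash
python3 - <<'E'
from h import *
plan((.4318,-.0215,.26,5.5),(.6176,-.0103,.26,5.5),(.6176,-.0103,.1885,5.5))
E
```

```text
t 4.9 p [ 0.4342 -0.022   0.0292] th 5.5 gap 41.1 F [-0.7  0.8  6.9]
(0.4318, -0.0215, 0.26, 5.5) -> x -0.008 y -0.002 z -0.769 roll -0.000 rows>=5.5
(0.6176, -0.0103, 0.26, 5.5) -> x 0.620 y 0.022 z 0.000 roll 0.000 rows>=4.5
(0.6176, -0.0103, 0.1885, 5.5) -> x 0.000 y 0.000 z 0.238 roll 0.000 rows>=1.7
```

>>> move_arm(
  targets=[
    {"x": 0, "y": 0, "z": -0.05, "roll": 0, "jaw": 35},
    {"x": 0, "y": 0, "z": -0.15, "roll": 0, "jaw": 35},
    {"x": 0, "y": 0, "z": -0.25, "roll": 0, "jaw": 35},
    {"x": 0, "y": 0, "z": -0.35, "roll": 0, "jaw": 35},
    {"x": 0, "y": 0, "z": -0.45, "roll": 0, "jaw": 35},
    {"x": 0, "y": 0, "z": -0.55, "roll": 0, "jaw": 35},
    {"x": 0, "y": 0, "z": -0.65, "roll": 0, "jaw": 35},
    {"x": 0, "y": 0, "z": -0.75, "roll": 0, "jaw": 35},
    {"x": 0, "y": 0, "z": -0.77, "roll": 0, "jaw": 35},
    {"x": 0, "y": 0, "z": -0.77, "roll": 0, "jaw": 35},
  ],
)

```text
t: 5.72
tool_pos: [0.4335, -0.0218, 0.2609]
orientation: [[0.995, 0.096, 0.006], [0.096, -0.995, -0.002], [0.006, 0.003, -1.0]]
wrist_force: [-0.1, 0.3, -0.3]
finger_gap: 0.446
finger_force: 12.0
```

```bash
python3 - <<'E'
from h import *
plan((.6176,-.0103,.26,5.5),(.6176,-.0103,.1885,5.5))
c=cam('scene'); P=pts(c); x=observe()['tool_pos']
q=P[(np.hypot(P[...,0]-x[0],P[...,1]-x[1])<.04)&(P[...,2]>.2)&(P[...,2]<.275)]
m=(np.hypot(P[...,0]-x[0],P[...,1]-x[1])<.06)&(P[...,2]>.2)
v,u=np.where(m); cv2.imwrite('pics/s2.png',cv2.resize(c['frame'][v.min()-20:v.max()+40,u.min()-30:u.max()+30,::-1],None,fx=5,fy=5)[:600,:800])
for z in np.arange(.2,.28,.004):
    k=q[(q[:,2]>=z)&(q[:,2]<z+.004)]
    if len(k): print(z.round(3),len(k),k.min(0).round(4),k.max(0).round(4))
E
```

```text
t 5.7 p [ 0.4335 -0.0218  0.2609] th 5.5 gap 41.1 F [-0.1  0.3 -0.3]
(0.6176, -0.0103, 0.26, 5.5) -> x 0.614 y 0.021 z 0.003 roll -0.000 rows>=4.4
(0.6176, -0.0103, 0.1885, 5.5) -> x 0.000 y 0.000 z 0.238 roll 0.000 rows>=1.7
0.232 14 [ 0.4291 -0.0326  0.2322] [ 0.4467 -0.0065  0.2355]
0.236 16 [ 0.4279 -0.0353  0.2361] [ 0.4479 -0.007   0.2399]
0.24 15 [ 0.431  -0.0315  0.24  ] [ 0.449  -0.006   0.2436]
0.244 20 [ 0.4301 -0.0367  0.244 ] [ 0.4509 -0.005   0.248 ]
0.248 18 [ 0.4313 -0.0357  0.2481] [ 0.4483 -0.0062  0.2519]
0.252 17 [ 0.4333 -0.0352  0.2523] [ 0.4498 -0.0056  0.2558]
0.256 18 [ 0.4346 -0.035   0.256 ] [ 0.4488 -0.0053  0.2598]
0.26 18 [ 0.4374 -0.051   0.2602] [0.4512 0.0064 0.264 ]
0.264 101 [ 0.4077 -0.0538  0.2641] [0.4539 0.011  0.268 ]
0.268 27 [ 0.4198 -0.0538  0.268 ] [0.4477 0.0119 0.2719]
0.272 14 [ 0.4267 -0.054   0.2723] [0.4449 0.0114 0.2749]
```

View pics/s2.png

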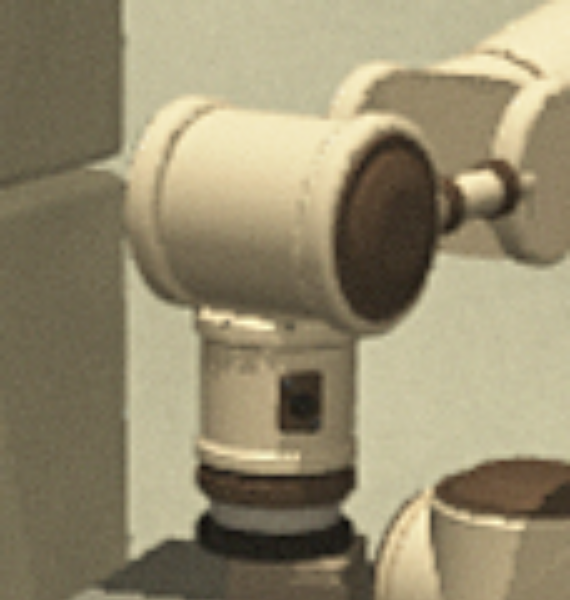

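The crop mostly shows the wrist, but the depth numbers show the capsule held upright, its foot about 29 mm below the TCP. Next I refine the well position.

```bash
python3 - <<'E'
from h import *
for n in('top','scene'):
    c=cam(n); P=pts(c); f=c['frame'].astype(int).sum(2)
    d=np.hypot(P[...,0]-.6176,P[...,1]+.0103)
    # project deck plane rays
    v,u=np.mgrid[0:480,0:640]; K=c['mtx']; r=np.stack([(u-K[0,2])/K[0,0],(v-K[1,2])/K[1,1],np.ones_like(u)],-1)@c['orientation'].T
    s=(.185-c['origin'][2])/r[...,2]; Q=c['origin']+r*s[...,None]
    near=np.hypot(Q[...,0]-.6176,Q[...,1]+.0103)<.032
    hole=near&(P[...,2]<.180)
    q=Q[hole]; print(n,near.sum(),hole.sum(),q.min(0) if len(q) else '',q.max(0) if len(q) else '')
    if len(q)>5: print(q.mean(0), cv2.minEnclosingCircle(q[:,:2].astype(np.float32)))
    e=near&(P[...,2]>.180)&(P[...,2]<.19)
    # dark pixels
    th=f[near]; print(np.percentile(th,[5,50,95]))
    dk=near&(f<np.percentile(th,50)*.7); q=Q[dk]
    if len(q)>5: print('dark',len(q),q.mean(0),cv2.minEnclosingCircle(q[:,:2].astype(np.float32)))
E
```

```text
top 641 227 [ 0.6000479  -0.02877779  0.185     ] [0.64215477 0.00786722 0.185     ]
[ 0.6181401  -0.01025305  0.185     ] ((0.622675895690918, -0.007603874895721674), 0.02394877001643181)
[154. 453. 508.]
dark 151 [ 0.62598415 -0.0093743   0.185     ] ((0.6218647956848145, -0.0021496701519936323), 0.02891167253255844)
scene 302 0  
[298.   332.   535.95]
```

>>> move_arm(
  targets=[
    {"x": 0.1, "y": 0.02, "z": 0, "roll": 0, "jaw": 35},
    {"x": 0.2, "y": 0.02, "z": 0, "roll": 0, "jaw": 35},
    {"x": 0.3, "y": 0.02, "z": 0, "roll": 0, "jaw": 35},
    {"x": 0.4, "y": 0.02, "z": 0, "roll": 0, "jaw": 35},
    {"x": 0.5, "y": 0.02, "z": 0, "roll": 0, "jaw": 35},
    {"x": 0.58, "y": 0.02, "z": 0, "roll": 0, "jaw": 35},
    {"x": 0.615, "y": 0.021, "z": 0, "roll": 0, "jaw": 35},
    {"x": 0.615, "y": 0.021, "z": 0.05, "roll": 0, "jaw": 35},
    {"x": 0.615, "y": 0.021, "z": 0.1, "roll": 0, "jaw": 35},
    {"x": 0.615, "y": 0.021, "z": 0.1, "roll": 0, "jaw": 35},
    {"x": 0.615, "y": 0.021, "z": 0.1, "roll": 0, "jaw": 35},
    {"x": 0.615, "y": 0.021, "z": 0.1, "roll": 0, "jaw": 35},
  ],
)

```text
t: 6.87
tool_pos: [0.6159, -0.0099, 0.2277]
orientation: [[0.995, 0.096, -0.001], [0.096, -0.995, 0.0], [-0.001, -0.0, -1.0]]
wrist_force: [-0.1, -0.2, 0.1]
finger_gap: 0.442
finger_force: 12.0
```

```bash
python3 - <<'E'
from h import *
plan((.618,-.0103,.205,5.5),(.618,-.0103,.188,5.5))
E
```

```text
t 6.9 p [ 0.6159 -0.0099  0.2277] th 5.48 gap 40.6 F [-0.1 -0.2  0.1]
(0.618, -0.0103, 0.205, 5.5) -> x 0.007 y 0.002 z 0.076 roll -0.001 rows>=0.5
(0.618, -0.0103, 0.188, 5.5) -> x 0.000 y 0.000 z 0.057 roll 0.000 rows>=0.4
```

>>> move_arm(
  targets=[
    {"x": 0.007, "y": 0.001, "z": 0.0, "roll": 0, "jaw": 35},
    {"x": 0.007, "y": 0.001, "z": 0.03, "roll": 0, "jaw": 35},
    {"x": 0.007, "y": 0.001, "z": 0.05, "roll": 0, "jaw": 35},
    {"x": 0.007, "y": 0.001, "z": 0.065, "roll": 0, "jaw": 35},
    {"x": 0.007, "y": 0.001, "z": 0.08, "roll": 0, "jaw": 35},
    {"x": 0.007, "y": 0.001, "z": 0.095, "roll": 0, "jaw": 35},
    {"x": 0.007, "y": 0.001, "z": 0.11, "roll": 0, "jaw": 35},
    {"x": 0.007, "y": 0.001, "z": 0.122, "roll": 0, "jaw": 35},
    {"x": 0.007, "y": 0.001, "z": 0.122, "roll": 0, "jaw": 35},
    {"x": 0.007, "y": 0.001, "z": 0.122, "roll": 0, "jaw": 35},
  ],
)

```text
t: 7.7
tool_pos: [0.6195, -0.0107, 0.1919]
orientation: [[0.995, 0.095, 0.003], [0.095, -0.995, -0.001], [0.003, 0.002, -1.0]]
wrist_force: [3.6, -2.9, 2.1]
finger_gap: 0.449
finger_force: 12.0
```

```bash
python3 - <<'E'
from h import *
plan((.618,-.0103,.188,5.5))
E
```

```text
t 7.7 p [ 0.6195 -0.0107  0.1919] th 5.48 gap 41.3 F [ 3.6 -2.9  2.1]
(0.618, -0.0103, 0.188, 5.5) -> x -0.005 y -0.002 z 0.013 roll -0.001 rows>=0.1
```

>>> move_arm(
  targets=[
    {"x": 0, "y": 0, "z": 0.005, "roll": 0, "jaw": 44},
    {"x": 0, "y": 0, "z": 0.005, "roll": 0, "jaw": 50},
    {"x": 0, "y": 0, "z": 0.005, "roll": 0, "jaw": 56},
    {"x": 0, "y": 0, "z": 0.005, "roll": 0, "jaw": 56},
    {"x": 0, "y": 0, "z": -0.05, "roll": 0, "jaw": 56},
    {"x": 0, "y": 0, "z": -0.15, "roll": 0, "jaw": 56},
    {"x": 0, "y": 0, "z": -0.15, "roll": 0, "jaw": 20},
    {"x": 0, "y": 0, "z": -0.15, "roll": 0, "jaw": 0},
    {"x": 0, "y": 0, "z": -0.15, "roll": 0, "jaw": 0},
    {"x": -0.6, "y": 0, "z": -0.15, "roll": 0, "jaw": 0},
    {"x": -0.6, "y": 0, "z": -0.15, "roll": 0, "jaw": 0},
    {"x": -0.6, "y": 0, "z": -0.15, "roll": 0, "jaw": 0},
  ],
)

```text
t: 8.7
tool_pos: [0.4915, -0.0216, 0.2337]
orientation: [[0.995, 0.096, -0.005], [0.096, -0.995, 0.001], [-0.005, -0.002, -1.0]]
wrist_force: [-0.4, -0.2, 0.5]
finger_gap: 0.199
finger_force: 0.0
```

```bash
python3 - <<'E'
from h import *
plan()
for n in('top','scene'):
    c=cam(n); save(c,n+'3.png'); P=pts(c)
    q=P[(np.hypot(P[...,0]-.618,P[...,1]+.0103)<.028)&(P[...,2]>.1875)&(P[...,2]<.215)]
    print(n,len(q),q.mean(0) if len(q) else '',fitc(q[:,:2]) if len(q)>9 else '', np.percentile(q[:,2],[5,50,95]) if len(q) else '')
    if len(q): A=np.c_[q[:,:2]-q[:,:2].mean(0),np.ones(len(q))]; print(np.linalg.lstsq(A,q[:,2],rcond=None)[0],cv2.minEnclosingCircle(q[:,:2].astype(np.float32)))
E
```

```text
t 8.7 p [ 0.4915 -0.0216  0.2337] th 5.52 gap 18.3 F [-0.4 -0.2  0.5]
top 0   
scene 0
```

View pics/top3.png

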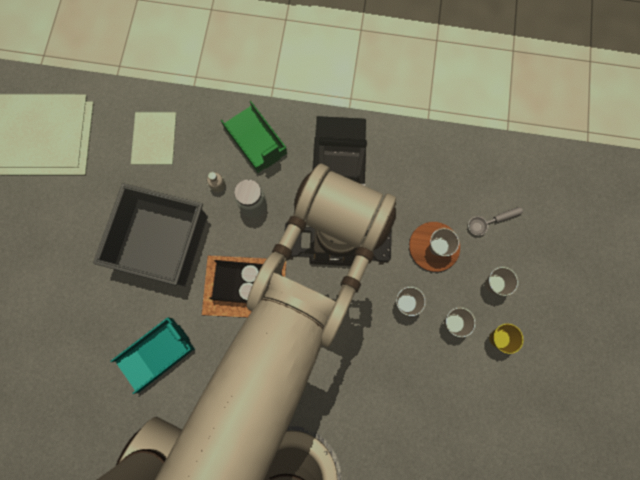

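The arm hides the well, so I move it aside.

>>> move_arm(
  targets=[
    {"x": -0.4, "y": 0.5, "z": 0, "roll": 0, "jaw": 0},
    {"x": -0.4, "y": 0.5, "z": 0, "roll": 0, "jaw": 0},
    {"x": -0.4, "y": 0.5, "z": 0, "roll": 0, "jaw": 0},
    {"x": -0.4, "y": 0.5, "z": 0, "roll": 0, "jaw": 0},
    {"x": -0.4, "y": 0.5, "z": 0, "roll": 0, "jaw": 0},
    {"x": -0.4, "y": 0.5, "z": 0, "roll": 0, "jaw": 0},
  ],
)

```text
t: 9.3
tool_pos: [0.387, -0.1859, 0.2357]
orientation: [[0.996, 0.09, -0.002], [0.09, -0.996, -0.001], [-0.002, 0.0, -1.0]]
wrist_force: [0.0, 0.9, 0.9]
finger_gap: 0.008
finger_force: 0.0
```

```bash
python3 - <<'E'
from h import *
plan()
c=cam('top'); save(c,'top4.png'); P=pts(c)
q=P[(np.hypot(P[...,0]-.618,P[...,1]+.0103)<.028)&(P[...,2]>.1875)&(P[...,2]<.215)]
print(len(q),q.mean(0),cv2.minEnclosingCircle(q[:,:2].astype(np.float32)),np.percentile(q[:,2],[5,25,50,75,95]))
A=np.c_[q[:,:2]-q[:,:2].mean(0),np.ones(len(q))]; print(np.linalg.lstsq(A,q[:,2],rcond=None)[0])
f=c['frame'][150:250,280:400,::-1]; cv2.imwrite('pics/t4c.png',cv2.resize(f,None,fx=5,fy=5))
E
```

```text
t 9.3 p [ 0.387  -0.1859  0.2357] th 5.18 gap 0.7 F [0.  0.9 0.9]
288 [ 0.61758611 -0.00988921  0.19066158] ((0.6170802116394043, -0.010882403701543808), 0.027443546801805496) [0.18789179 0.18922433 0.19063661 0.19184662 0.19376058]
[-0.00227955 -0.00194574  0.19066158]
```

View pics/t4c.png

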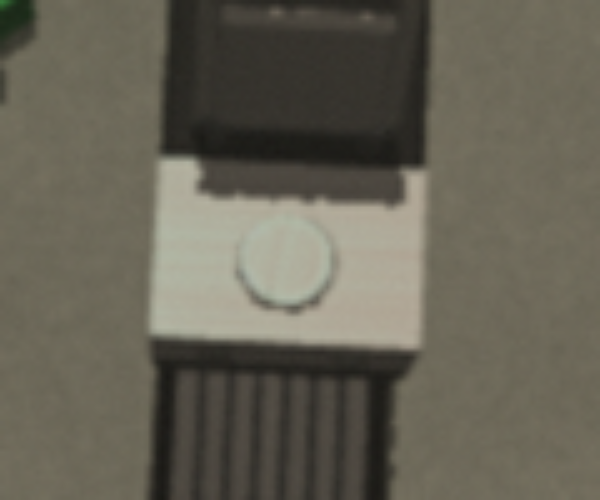

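The capsule is seated: its rim at crop (285,262) lies level, top at z = 0.191. Next I shut the lever.

```bash
python3 - <<'E'
from h import *
H=np.array([.6773,-.0046])
def w(s,z): return (*(H+s*AX).round(4),z,5.5)
plan((.45,-.1,.39,5.5),w(.057,.39),w(.057,.317),w(.017,.317),w(-.018,.312),w(-.042,.303),w(-.064,.289),w(-.082,.271))
E
```

```text
t 9.3 p [ 0.3881 -0.1841  0.2358] th 5.24 gap 0.2 F [0.1 0.7 0.3]
(0.45, -0.1, 0.39, 5.5) -> x 0.231 y -0.260 z -0.514 roll -0.009 rows>=4.5
(np.float64(0.734), np.float64(0.0009), 0.39, 5.5) -> x 0.975 y -0.244 z 0.000 roll 0.000 rows>=7.2
(np.float64(0.734), np.float64(0.0009), 0.317, 5.5) -> x 0.000 y 0.000 z 0.243 roll 0.000 rows>=1.8
(np.float64(0.6942), np.float64(-0.003), 0.317, 5.5) -> x -0.133 y 0.000 z 0.000 roll 0.000 rows>=1.0
(np.float64(0.6594), np.float64(-0.0063), 0.312, 5.5) -> x -0.117 y -0.000 z 0.017 roll 0.000 rows>=0.8
(np.float64(0.6355), np.float64(-0.0086), 0.303, 5.5) -> x -0.080 y -0.000 z 0.030 roll 0.000 rows>=0.6
(np.float64(0.6136), np.float64(-0.0107), 0.289, 5.5) -> x -0.073 y -0.000 z 0.047 roll 0.000 rows>=0.6
(np.float64(0.5957), np.float64(-0.0125), 0.271, 5.5) -> x -0.060 y 0.000 z 0.060 roll 0.000 rows>=0.6
```

>>> move_arm(
  targets=[
    {"x": 0.231, "y": -0.26, "z": -0.514, "roll": -0.009, "jaw": 0},
    {"x": 0.231, "y": -0.26, "z": -0.514, "roll": -0.009, "jaw": 0},
    {"x": 0.231, "y": -0.26, "z": -0.514, "roll": -0.009, "jaw": 0},
    {"x": 0.231, "y": -0.26, "z": -0.514, "roll": -0.009, "jaw": 0},
    {"x": 0.231, "y": -0.26, "z": -0.514, "roll": -0.009, "jaw": 0},
    {"x": 0.231, "y": -0.26, "z": -0.514, "roll": -0.009, "jaw": 0},
    {"x": 0.231, "y": -0.26, "z": -0.514, "roll": -0.009, "jaw": 0},
  ],
)

```text
t: 9.93
tool_pos: [0.4513, -0.0974, 0.3904]
orientation: [[0.995, 0.103, 0.0], [0.103, -0.995, 0.0], [0.0, -0.0, -1.0]]
wrist_force: [-0.6, 1.3, -0.1]
finger_gap: 0.003
finger_force: 0.0
```

>>> move_arm(
  targets=[
    {"x": 0.975, "y": -0.244, "z": 0, "roll": 0, "jaw": 0},
    {"x": 0.975, "y": -0.244, "z": 0, "roll": 0, "jaw": 0},
    {"x": 0.975, "y": -0.244, "z": 0, "roll": 0, "jaw": 0},
    {"x": 0.975, "y": -0.244, "z": 0, "roll": 0, "jaw": 0},
    {"x": 0.975, "y": -0.244, "z": 0, "roll": 0, "jaw": 0},
    {"x": 0.975, "y": -0.244, "z": 0, "roll": 0, "jaw": 0},
    {"x": 0.975, "y": -0.244, "z": 0, "roll": 0, "jaw": 0},
    {"x": 0.975, "y": -0.244, "z": 0, "roll": 0, "jaw": 0},
    {"x": 0.975, "y": -0.244, "z": 0, "roll": 0, "jaw": 0},
    {"x": 0.975, "y": -0.244, "z": 0, "roll": 0, "jaw": 0},
    {"x": 0.975, "y": -0.244, "z": 0, "roll": 0, "jaw": 0},
  ],
)

```text
t: 10.85
tool_pos: [0.7331, 0.0029, 0.3905]
orientation: [[0.995, 0.099, -0.001], [0.099, -0.995, -0.0], [-0.001, 0.0, -1.0]]
wrist_force: [-0.4, 0.3, 1.1]
finger_gap: 0.006
finger_force: 0.0
```

```bash
python3 - <<'E'
from h import *
H=np.array([.6773,-.0046])
def w(s,z): return (*(H+s*AX).round(4),z,5.5)
plan(w(.057,.317))
E
```

```text
t 10.8 p [0.7331 0.0029 0.3905] th 5.71 gap 0.5 F [-0.4  0.3  1.1]
(np.float64(0.734), np.float64(0.0009), 0.317, 5.5) -> x 0.002 y 0.007 z 0.245 roll 0.007 rows>=1.8
```

>>> move_arm(
  targets=[
    {"x": 0.002, "y": 0.005, "z": 0.12, "roll": 0, "jaw": 0},
    {"x": 0.002, "y": 0.005, "z": 0.245, "roll": 0, "jaw": 0},
    {"x": 0.002, "y": 0.005, "z": 0.245, "roll": 0, "jaw": 0},
    {"x": -0.05, "y": 0.005, "z": 0.245, "roll": 0, "jaw": 0},
    {"x": -0.1, "y": 0.005, "z": 0.245, "roll": 0, "jaw": 0},
    {"x": -0.15, "y": 0.005, "z": 0.248, "roll": 0, "jaw": 0},
    {"x": -0.2, "y": 0.005, "z": 0.255, "roll": 0, "jaw": 0},
    {"x": -0.248, "y": 0.005, "z": 0.262, "roll": 0, "jaw": 0},
    {"x": -0.29, "y": 0.005, "z": 0.277, "roll": 0, "jaw": 0},
    {"x": -0.328, "y": 0.005, "z": 0.292, "roll": 0, "jaw": 0},
    {"x": -0.37, "y": 0.005, "z": 0.315, "roll": 0, "jaw": 0},
    {"x": -0.401, "y": 0.005, "z": 0.339, "roll": 0, "jaw": 0},
  ],
)

```text
t: 11.85
tool_pos: [0.6144, -0.0106, 0.2933]
orientation: [[0.995, 0.1, 0.006], [0.1, -0.995, -0.001], [0.006, 0.002, -1.0]]
wrist_force: [1.6, 0.5, 0.9]
finger_gap: -0.0
finger_force: 0.5
```

>>> move_arm(
  targets=[
    {"x": -0.03, "y": 0, "z": 0.03, "roll": 0, "jaw": 0},
    {"x": -0.06, "y": 0, "z": 0.06, "roll": 0, "jaw": 0},
    {"x": -0.06, "y": 0, "z": 0.06, "roll": 0, "jaw": 0},
    {"x": -0.05, "y": 0, "z": -0.12, "roll": 0, "jaw": 0},
    {"x": -0.05, "y": 0, "z": -0.12, "roll": 0, "jaw": 0},
    {"x": -0.153, "y": 0, "z": -0.12, "roll": 0, "jaw": 0},
    {"x": -0.153, "y": 0, "z": -0.12, "roll": 0, "jaw": 0},
    {"x": -0.153, "y": 0, "z": -0.12, "roll": 0, "jaw": 0},
  ],
)

```text
t: 12.52
tool_pos: [0.5691, -0.0148, 0.3274]
orientation: [[0.995, 0.1, 0.004], [0.1, -0.995, -0.001], [0.004, 0.001, -1.0]]
wrist_force: [0.3, -0.7, -0.1]
finger_gap: 0.008
finger_force: 0.0
```

```bash
python3 - <<'E'
from h import *
H=np.array([.6773,-.0046])
def w(s,z): return (*(H+s*AX).round(4),z,5.5)
plan(w(-.11,.29),w(-.118,.25),w(-.124,.23),w(-.127,.205))
c=cam('scene'); lever(pts(c))
E
```

```text
t 12.5 p [ 0.5691 -0.0148  0.3274] th 5.73 gap 0.7 F [ 0.3 -0.7 -0.1]
(np.float64(0.5678), np.float64(-0.0152), 0.29, 5.5) -> x -0.005 y 0.001 z 0.125 roll 0.008 rows>=0.9
(np.float64(0.5599), np.float64(-0.0159), 0.25, 5.5) -> x -0.026 y -0.000 z 0.133 roll 0.000 rows>=1.0
(np.float64(0.5539), np.float64(-0.0165), 0.23, 5.5) -> x -0.020 y 0.000 z 0.067 roll 0.000 rows>=0.5
(np.float64(0.5509), np.float64(-0.0168), 0.205, 5.5) -> x -0.010 y 0.000 z 0.083 roll 0.000 rows>=0.6
-0.12 34 0.3981 | -0.11 220 0.396 | -0.1 455 0.3948 | -0.09 51 0.2817 | -0.08 49 0.2733 | -0.07 173 0.2625 | -0.06 211 0.2546 | -0.05 198 0.2475 | -0.04 223 0.2387 | -0.03 219 0.2303 | -0.02 215 0.2213 | -0.01 183 0.2144 | 0.0 238 0.2077 | 0.01 32 0.2067 |
```

>>> move_arm(
  targets=[
    {"x": -0.005, "y": 0.001, "z": 0.12, "roll": 0, "jaw": 0},
    {"x": -0.015, "y": 0.001, "z": 0.18, "roll": 0, "jaw": 0},
    {"x": -0.03, "y": 0.001, "z": 0.24, "roll": 0, "jaw": 0},
    {"x": -0.04, "y": 0.001, "z": 0.29, "roll": 0, "jaw": 0},
    {"x": -0.05, "y": 0.001, "z": 0.33, "roll": 0, "jaw": 0},
    {"x": -0.055, "y": 0.001, "z": 0.36, "roll": 0, "jaw": 0},
    {"x": -0.06, "y": 0.001, "z": 0.38, "roll": 0, "jaw": 0},
    {"x": -0.06, "y": 0.001, "z": 0.395, "roll": 0, "jaw": 0},
    {"x": -0.06, "y": 0.001, "z": 0.405, "roll": 0, "jaw": 0},
    {"x": -0.06, "y": 0.001, "z": 0.408, "roll": 0, "jaw": 0},
    {"x": -0.06, "y": 0.001, "z": 0.408, "roll": 0, "jaw": 0},
  ],
)

```text
t: 13.48
tool_pos: [0.5516, -0.0167, 0.2059]
orientation: [[0.995, 0.101, 0.002], [0.101, -0.995, -0.001], [0.001, 0.001, -1.0]]
wrist_force: [-6.5, 1.1, 12.5]
finger_gap: 0.008
finger_force: 6.3
```

```bash
python3 - <<'E'
from h import *
plan()
c=cam('scene'); lever(pts(c))
E
```

```text
t 13.5 p [ 0.5516 -0.0167  0.2059] th 5.78 gap 0.7 F [-6.5  1.1 12.5]
-0.14 76 0.3939 | -0.13 264 0.3867 | -0.12 529 0.3874 | -0.11 793 0.3928 | -0.1 462 0.3967 | -0.09 95 0.3933 | -0.08 83 0.2066 | -0.07 83 0.2063 | -0.06 85 0.2064 | -0.05 100 0.2064 | -0.04 86 0.206 | -0.03 99 0.2065 | -0.02 86 0.206 | -0.01 64 0.2071 | 0.0 227 0.2076 | 0.01 31 0.2069 |
```

>>> move_arm(
  targets=[
    {"x": 0, "y": 0, "z": -0.2, "roll": 0, "jaw": 0},
    {"x": 0, "y": 0, "z": -0.4, "roll": 0, "jaw": 0},
    {"x": 0, "y": 0, "z": -0.4, "roll": 0, "jaw": 30},
    {"x": -0.4, "y": 0.4, "z": -0.4, "roll": -0.25, "jaw": 60},
    {"x": -0.4, "y": 0.4, "z": -0.4, "roll": -0.5, "jaw": 60},
    {"x": -0.4, "y": 0.4, "z": -0.4, "roll": -0.75, "jaw": 60},
    {"x": -0.4, "y": 0.4, "z": -0.4, "roll": -1, "jaw": 60},
    {"x": -0.4, "y": 0.4, "z": -0.4, "roll": -1, "jaw": 60},
    {"x": -0.4, "y": 0.4, "z": -0.4, "roll": -1, "jaw": 60},
  ],
)

```text
t: 14.28
tool_pos: [0.4423, -0.1508, 0.3235]
orientation: [[0.812, 0.583, 0.001], [0.583, -0.812, -0.002], [-0.0, 0.002, -1.0]]
wrist_force: [-0.3, -0.4, 0.9]
finger_gap: 0.491
finger_force: 0.0
```

```bash
cat >> h.py <<'E'
def drawer(P):
    h=P[...,2]; reg=(P[...,0]>.3)&(P[...,0]<.56)&(P[...,1]>.02)&(P[...,1]<.32)
    for nm,z0,z1 in (('tab',.07,.1),('wall',.039,.049)):
        q=P[reg&(h>z0)&(h<z1)]
        if len(q)>4:
            r=cv2.minAreaRect(q[:,:2].astype(np.float32)*1000); print(nm,len(q),np.round(r[0],1),np.round(r[1],1),round(r[2],2))
E
python3 - <<'E'
from h import *
c=cam('top'); P=pts(c); drawer(P); save(c,'top5.png')
for o in cups(c): print(o[0],o[1],o[2],o[4])
lever(pts(cam('scene')))
plan((.4357,.099,.2,35.5),(.4357,.099,.2,65.5),(.4357,.099,.2,93.5))
E
```

```text
tab 194 [430.1 205.7] [259.  227.9] 0.21
wall 1007 [415.9 220.2] [140.2 265.4] 21.94
[512. 286.] 0.0711 [ 0.5223 -0.4257] [107. 102.  86.]
[417. 307.] 0.0721 [ 0.4422 -0.2134] [106. 100.  85.]
[468. 327.] 0.0715 [ 0.4112 -0.3334] [110. 104.  89.]
[511. 338.] 0.0724 [ 0.3898 -0.4465] [105.  90.  33.]
-0.14 16 0.2067 | -0.13 175 0.2072 | -0.12 20 0.2062 | -0.11 20 0.2074 | -0.1 24 0.2072 | -0.09 77 0.2065 | -0.08 77 0.2071 | -0.07 88 0.2062 | -0.06 89 0.2067 | -0.05 92 0.2059 | -0.04 95 0.2063 | -0.03 89 0.2061 | -0.02 93 0.2061 | -0.01 59 0.2076 | 0.0 227 0.2075 | 0.01 35 0.207 | 
t 14.4 p [ 0.444  -0.1484  0.3232] th 35.58 gap 53.1 F [-0.1 -0.8 -0.8]
(0.4357, 0.099, 0.2, 35.5) -> x 0.457 y -0.687 z 0.411 roll 0.003 rows>=6.6
(0.4357, 0.099, 0.2, 65.5) -> x 0.000 y 0.000 z 0.000 roll -1.000 rows>=4.2
(0.4357, 0.099, 0.2, 93.5) -> x 0.000 y 0.000 z 0.000 roll -0.933 rows>=3.9
```

>>> move_arm(
  targets=[
    {"x": 0.457, "y": -0.687, "z": 0.35, "roll": -0.2, "jaw": 60},
    {"x": 0.457, "y": -0.687, "z": 0.35, "roll": -0.4, "jaw": 60},
    {"x": 0.457, "y": -0.687, "z": 0.35, "roll": -0.6, "jaw": 60},
    {"x": 0.457, "y": -0.687, "z": 0.35, "roll": -0.8, "jaw": 60},
    {"x": 0.457, "y": -0.687, "z": 0.35, "roll": -1, "jaw": 60},
    {"x": 0.457, "y": -0.687, "z": 0.35, "roll": -1, "jaw": 60},
    {"x": 0.457, "y": -0.687, "z": 0.35, "roll": -1, "jaw": 60},
    {"x": 0.457, "y": -0.687, "z": 0.35, "roll": -1, "jaw": 60},
    {"x": 0.457, "y": -0.687, "z": 0.35, "roll": -1, "jaw": 60},
  ],
)

```text
t: 15.13
tool_pos: [0.4344, 0.1009, 0.2175]
orientation: [[0.408, 0.913, -0.001], [0.913, -0.408, -0.0], [-0.0, -0.0, -1.0]]
wrist_force: [-0.1, 1.0, 0.3]
finger_gap: 0.652
finger_force: 0.0
```

>>> move_arm(
  targets=[
    {"x": 0, "y": 0, "z": 0, "roll": -0.24, "jaw": 60},
    {"x": 0, "y": 0, "z": 0, "roll": -0.48, "jaw": 60},
    {"x": 0, "y": 0, "z": 0, "roll": -0.72, "jaw": 60},
    {"x": 0, "y": 0, "z": 0, "roll": -0.93, "jaw": 60},
    {"x": 0, "y": 0, "z": 0, "roll": -0.93, "jaw": 60},
    {"x": 0, "y": 0, "z": 0, "roll": -0.93, "jaw": 60},
  ],
)

```text
t: 15.63
tool_pos: [0.4353, 0.0986, 0.2185]
orientation: [[-0.059, 0.998, 0.002], [0.998, 0.059, -0.0], [-0.0, 0.002, -1.0]]
wrist_force: [0.2, -0.5, -0.4]
finger_gap: 0.656
finger_force: 0.0
```

```bash
cat >> h.py <<'E'
def drawer2(P,lo=.06,hi=.105):
    h=P[...,2]; 
    reg=(P[...,0]>.34)&(P[...,0]<.53)&(P[...,1]>.04)&(P[...,1]<.3)
    for nm,z0,z1 in (('tab',lo,hi),('wall',.038,.05)):
        for b,s,ce in blobs(reg&(h>z0)&(h<z1),40):
            q=P[b]; r=cv2.minAreaRect(q[:,:2].astype(np.float32)*1000); print(nm,len(q),np.round(r[0],1),np.round(r[1],1),round(r[2],2),'z',q[:,2].min().round(3),q[:,2].max().round(3))
E
python3 - <<'E'
from h import *
drawer2(pts(cam('scene')))
print('top'); drawer2(pts(cam('top')))
plan((.4357,.099,.11,93.5),(.4357,.099,.05,93.5))
E
```

```text
tab 110 [438.4  96.7] [47.3 12.2] 3.58 z 0.06 0.098
wall 773 [431.9 176.8] [102.5 170.3] 4.07 z 0.038 0.05
top
wall 145 [388.5 210. ] [39.8 95.1] 30.54 z 0.038 0.05
t 15.7 p [0.435  0.0988 0.2181] th 93.45 gap 60.0 F [ 0.8 -0.5  0.1]
(0.4357, 0.099, 0.11, 93.5) -> x 0.000 y 0.002 z 0.360 roll -0.002 rows>=2.6
(0.4357, 0.099, 0.05, 93.5) -> x 0.000 y 0.000 z 0.200 roll 0.000 rows>=1.4
```

>>> move_arm(
  targets=[
    {"x": -0.004, "y": 0.007, "z": 0.12, "roll": 0, "jaw": 62},
    {"x": -0.004, "y": 0.007, "z": 0.24, "roll": 0, "jaw": 62},
    {"x": -0.004, "y": 0.007, "z": 0.36, "roll": 0, "jaw": 62},
    {"x": -0.004, "y": 0.007, "z": 0.46, "roll": 0, "jaw": 62},
    {"x": -0.004, "y": 0.007, "z": 0.53, "roll": 0, "jaw": 62},
    {"x": -0.004, "y": 0.007, "z": 0.548, "roll": 0, "jaw": 62},
    {"x": -0.004, "y": 0.007, "z": 0.548, "roll": 0, "jaw": 40},
    {"x": -0.004, "y": 0.007, "z": 0.548, "roll": 0, "jaw": 40},
    {"x": -0.004, "y": 0.007, "z": 0.548, "roll": 0, "jaw": 40},
    {"x": -0.004, "y": 0.007, "z": 0.548, "roll": 0, "jaw": 40},
    {"x": -0.004, "y": 0.007, "z": 0.548, "roll": 0, "jaw": 40},
  ],
  squeeze=45,
)

```text
t: 16.65
tool_pos: [0.4383, 0.0981, 0.0549]
orientation: [[-0.064, 0.998, 0.003], [0.998, 0.064, -0.0], [-0.001, 0.003, -1.0]]
wrist_force: [0.2, -0.8, 3.7]
finger_gap: 0.498
finger_force: 45.0
```

```bash
python3 - <<'E'
from h import *
drawer2(pts(cam('scene')))
plan((.437,.098,.1,93.5),(.437,.098,.28,93.5),(.511,.325,.28,93.5),(.511,.325,.26,93.5))
E
```

```text
tab 130 [442.7  97. ] [75.6 21.1] 4.41 z 0.061 0.105
wall 758 [432.5 175.8] [102.8 169.7] 5.24 z 0.038 0.049
t 16.7 p [0.4383 0.0981 0.0549] th 93.65 gap 45.8 F [ 0.4 -0.2  5.5]
(0.437, 0.098, 0.1, 93.5) -> x -0.000 y -0.004 z -0.150 roll 0.005 rows>=1.1
(0.437, 0.098, 0.28, 93.5) -> x 0.000 y 0.000 z -0.600 roll 0.000 rows>=4.3
(0.511, 0.325, 0.28, 93.5) -> x 0.740 y 0.292 z 0.000 roll 0.000 rows>=5.7
(0.511, 0.325, 0.26, 93.5) -> x 0.000 y 0.000 z 0.067 roll 0.000 rows>=0.5
```

Lift slowly first and check that the drawer stays level.

>>> move_arm(
  targets=[
    {"x": 0, "y": 0, "z": -0.02, "roll": 0, "jaw": 40},
    {"x": 0, "y": 0, "z": -0.04, "roll": 0, "jaw": 40},
    {"x": 0, "y": 0, "z": -0.07, "roll": 0, "jaw": 40},
    {"x": 0, "y": 0, "z": -0.1, "roll": 0, "jaw": 40},
    {"x": 0, "y": 0, "z": -0.13, "roll": 0, "jaw": 40},
    {"x": 0, "y": 0, "z": -0.15, "roll": 0, "jaw": 40},
    {"x": 0, "y": 0, "z": -0.15, "roll": 0, "jaw": 40},
    {"x": 0, "y": 0, "z": -0.15, "roll": 0, "jaw": 40},
  ],
)

```text
t: 17.37
tool_pos: [0.437, 0.0983, 0.0987]
orientation: [[-0.064, 0.998, 0.001], [0.998, 0.064, -0.0], [-0.0, 0.001, -1.0]]
wrist_force: [1.1, 0.2, -1.2]
finger_gap: 0.501
finger_force: 45.0
```

```bash
cat >> h.py <<'E'
def pitch(P):
    o=observe(); p=o['tool_pos']; d=o['orientation'][:2,0]
    r=P[...,:2]-p[:2]; s=r@d; t=r@np.array([-d[1],d[0]]); z=P[...,2]-p[2]
    for a in np.arange(0,.18,.03):
        k=(s>a)&(s<a+.03)&(abs(t)<.055)&(z<.03)&(z>-.2)
        if k.sum()>5: print('s%.2f'%a,k.sum(),'relz max %.3f min %.3f'%(np.percentile(z[k],97),np.percentile(z[k],3)),end=' | ')
    print()
E
python3 - <<'E'
from h import *
plan()
c=cam('scene'); save(c,'s6.png'); pitch(pts(c))
E
```

```text
t 17.4 p [0.437  0.0983 0.0987] th 93.66 gap 46.1 F [ 1.1  0.2 -1.2]
s0.00 566 relz max 0.020 min -0.096 | s0.03 498 relz max -0.010 min -0.096 | s0.06 472 relz max -0.010 min -0.095 | s0.09 518 relz max -0.011 min -0.096 | s0.12 553 relz max -0.011 min -0.096 | s0.15 407 relz max -0.012 min -0.096 |
```

View pics/s6.png

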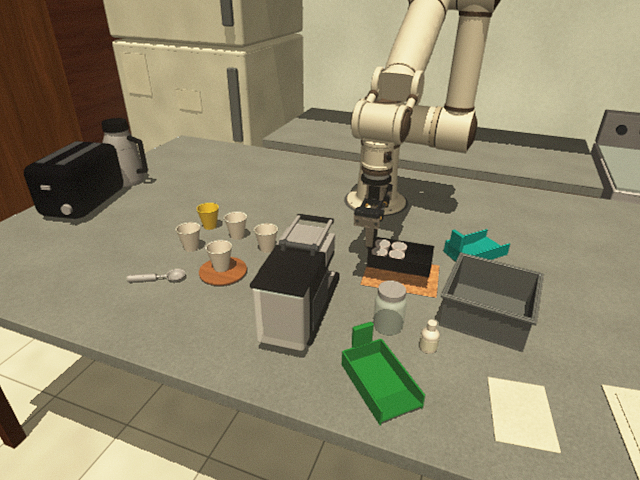

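The drawer is level and held clear of the mat at (400,255), and the lever is shut. Carry it to the caddy.

>>> move_arm(
  targets=[
    {"x": 0, "y": 0, "z": -0.08, "roll": 0, "jaw": 40},
    {"x": 0, "y": 0, "z": -0.17, "roll": 0, "jaw": 40},
    {"x": 0, "y": 0, "z": -0.26, "roll": 0, "jaw": 40},
    {"x": 0, "y": 0, "z": -0.35, "roll": 0, "jaw": 40},
    {"x": 0, "y": 0, "z": -0.44, "roll": 0, "jaw": 40},
    {"x": 0, "y": 0, "z": -0.52, "roll": 0, "jaw": 40},
    {"x": 0, "y": 0, "z": -0.58, "roll": 0, "jaw": 40},
    {"x": 0, "y": 0, "z": -0.6, "roll": 0, "jaw": 40},
    {"x": 0, "y": 0, "z": -0.6, "roll": 0, "jaw": 40},
  ],
)

```text
t: 18.17
tool_pos: [0.4374, 0.0982, 0.2792]
orientation: [[-0.064, 0.998, 0.002], [0.998, 0.064, -0.0], [-0.0, 0.002, -1.0]]
wrist_force: [0.3, -0.2, -3.4]
finger_gap: 0.496
finger_force: 45.0
```

>>> move_arm(
  targets=[
    {"x": 0.03, "y": 0.01, "z": 0, "roll": 0, "jaw": 40},
    {"x": 0.09, "y": 0.035, "z": 0, "roll": 0, "jaw": 40},
    {"x": 0.16, "y": 0.063, "z": 0, "roll": 0, "jaw": 40},
    {"x": 0.24, "y": 0.095, "z": 0, "roll": 0, "jaw": 40},
    {"x": 0.32, "y": 0.126, "z": 0, "roll": 0, "jaw": 40},
    {"x": 0.4, "y": 0.158, "z": 0, "roll": 0, "jaw": 40},
    {"x": 0.48, "y": 0.19, "z": 0, "roll": 0, "jaw": 40},
    {"x": 0.56, "y": 0.22, "z": 0, "roll": 0, "jaw": 40},
    {"x": 0.63, "y": 0.25, "z": 0, "roll": 0, "jaw": 40},
    {"x": 0.69, "y": 0.273, "z": 0, "roll": 0, "jaw": 40},
    {"x": 0.73, "y": 0.288, "z": 0, "roll": 0, "jaw": 40},
    {"x": 0.74, "y": 0.292, "z": 0, "roll": 0, "jaw": 40},
  ],
)

```text
t: 19.17
tool_pos: [0.5087, 0.3275, 0.2749]
orientation: [[-0.066, 0.998, -0.005], [0.998, 0.066, -0.001], [-0.001, -0.005, -1.0]]
wrist_force: [0.5, -0.2, -2.7]
finger_gap: 0.496
finger_force: 45.0
```

```bash
python3 - <<'E'
from h import *
plan((.511,.325,.26,93.5))
c=cam('scene'); pitch(pts(c))
E
```

```text
t 19.2 p [0.5087 0.3275 0.2749] th 93.78 gap 45.6 F [ 0.5 -0.2 -2.7]
(0.511, 0.325, 0.26, 93.5) -> x -0.009 y 0.007 z 0.050 roll 0.009 rows>=0.4
s0.00 547 relz max 0.022 min -0.183 | s0.03 517 relz max -0.011 min -0.049 | s0.06 537 relz max -0.011 min -0.049 | s0.09 487 relz max -0.012 min -0.050 | s0.12 546 relz max -0.012 min -0.048 | s0.15 292 relz max -0.012 min -0.184 |
```

>>> move_arm(
  targets=[
    {"x": 0, "y": 0, "z": 0.03, "roll": 0, "jaw": 40},
    {"x": 0, "y": 0, "z": 0.05, "roll": 0, "jaw": 40},
    {"x": 0, "y": 0, "z": 0.05, "roll": 0, "jaw": 40},
    {"x": 0, "y": 0, "z": 0.05, "roll": 0, "jaw": 40},
  ],
  squeeze=15,
)

```text
t: 19.55
tool_pos: [0.5093, 0.3245, 0.262]
orientation: [[-0.063, 0.998, -0.002], [0.998, 0.063, -0.001], [-0.001, -0.002, -1.0]]
wrist_force: [0.7, 0.3, -2.1]
finger_gap: 0.503
finger_force: 15.0
```

```bash
python3 - <<'E'
from h import *
plan()
pitch(pts(cam('scene')))
E
```

```text
t 19.6 p [0.5093 0.3245 0.262 ] th 93.61 gap 46.3 F [ 0.7  0.3 -2.1]
s0.00 568 relz max 0.020 min -0.182 | s0.03 522 relz max -0.012 min -0.049 | s0.06 525 relz max -0.012 min -0.050 | s0.09 483 relz max -0.013 min -0.050 | s0.12 550 relz max -0.013 min -0.049 | s0.15 263 relz max -0.012 min -0.178 |
```

>>> move_arm(
  targets=[
    {"x": 0, "y": 0, "z": 0, "roll": 0, "jaw": 40},
    {"x": 0, "y": 0, "z": 0, "roll": 0, "jaw": 40},
    {"x": 0, "y": 0, "z": 0, "roll": 0, "jaw": 40},
    {"x": 0, "y": 0, "z": 0, "roll": 0, "jaw": 40},
  ],
  squeeze=9,
)

```text
t: 19.93
tool_pos: [0.5101, 0.3254, 0.2636]
orientation: [[-0.064, 0.998, 0.001], [0.998, 0.064, 0.0], [0.0, 0.001, -1.0]]
wrist_force: [0.6, 0.4, -1.8]
finger_gap: 0.499
finger_force: 9.0
```

```bash
python3 - <<'E'
from h import *
plan()
pitch(pts(cam('scene')))
E
```

```text
t 19.9 p [0.5101 0.3254 0.2636] th 93.66 gap 45.9 F [ 0.6  0.4 -1.8]
s0.00 552 relz max 0.020 min -0.182 | s0.03 514 relz max -0.012 min -0.049 | s0.06 526 relz max -0.012 min -0.049 | s0.09 487 relz max -0.012 min -0.050 | s0.12 543 relz max -0.013 min -0.049 | s0.15 268 relz max -0.013 min -0.185 |
```

>>> move_arm(
  targets=[
    {"x": 0, "y": 0, "z": 0, "roll": 0, "jaw": 40},
    {"x": 0, "y": 0, "z": 0, "roll": 0, "jaw": 40},
    {"x": 0, "y": 0, "z": 0, "roll": 0, "jaw": 40},
    {"x": 0, "y": 0, "z": 0, "roll": 0, "jaw": 40},
  ],
  squeeze=6,
)

```text
t: 20.32
tool_pos: [0.5099, 0.3254, 0.2632]
orientation: [[-0.064, 0.998, -0.0], [0.998, 0.064, -0.0], [-0.0, -0.0, -1.0]]
wrist_force: [-0.2, -1.2, -2.7]
finger_gap: 0.496
finger_force: 6.0
```

```bash
python3 - <<'E'
from h import *
plan()
pitch(pts(cam('scene')))
E
```

```text
t 20.3 p [0.5099 0.3254 0.2632] th 93.66 gap 45.7 F [-0.2 -1.2 -2.7]
s0.00 555 relz max 0.020 min -0.182 | s0.03 530 relz max -0.035 min -0.079 | s0.06 467 relz max -0.046 min -0.094 | s0.09 507 relz max -0.063 min -0.106 | s0.12 130 relz max -0.073 min -0.103 | s0.15 26 relz max -0.166 min -0.195 |
```

>>> move_arm(
  targets=[
    {"x": 0, "y": 0, "z": 0, "roll": 0, "jaw": 40},
    {"x": 0, "y": 0, "z": 0, "roll": 0, "jaw": 40},
    {"x": 0, "y": 0, "z": 0, "roll": 0, "jaw": 40},
    {"x": 0, "y": 0, "z": 0, "roll": 0, "jaw": 40},
    {"x": 0, "y": 0, "z": 0, "roll": 0, "jaw": 40},
    {"x": 0, "y": 0, "z": 0, "roll": 0, "jaw": 40},
    {"x": 0, "y": 0, "z": 0, "roll": 0, "jaw": 40},
    {"x": 0, "y": 0, "z": 0, "roll": 0, "jaw": 40},
  ],
  squeeze=6,
)

```text
t: 21.03
tool_pos: [0.5099, 0.3254, 0.2632]
orientation: [[-0.064, 0.998, -0.0], [0.998, 0.064, 0.0], [0.0, -0.0, -1.0]]
wrist_force: [0.6, -0.3, -1.9]
finger_gap: 0.499
finger_force: 6.0
```

```bash
cat >> h.py <<'E'
def used(c):
    P=pts(c); f=c['frame'].astype(int); m=(f.min(2)>95)&(P[...,1]>.28)&(P[...,1]<.56)&(P[...,0]<.62)&(P[...,0]>.4)
    for b,s,ce in blobs(m,8): print('white',s[4],ce.round(),np.median(P[b],0).round(3))
E
python3 - <<'E'
from h import *
plan()
c=cam('scene');pitch(pts(c)); used(c); save(c,'s7.png'); print('top');used(cam('top'))
E
```

```text
t 21.0 p [0.5099 0.3254 0.2632] th 93.66 gap 45.9 F [ 0.6 -0.3 -1.9]
s0.00 558 relz max 0.020 min -0.182 | s0.03 534 relz max -0.035 min -0.079 | s0.06 464 relz max -0.047 min -0.094 | s0.09 504 relz max -0.063 min -0.105 | s0.12 113 relz max -0.074 min -0.102 | s0.15 28 relz max -0.166 min -0.198 | 
white 2077 [505.  52.] [0.54  0.336 0.605]
white 194 [498.  87.] [0.544 0.336 0.544]
white 787 [490. 107.] [0.543 0.33  0.506]
white 22 [474. 222.] [0.485 0.346 0.234]
white 8 [468. 223.] [0.505 0.331 0.241]
white 285 [485. 234.] [0.51  0.373 0.222]
white 13 [472. 256.] [0.406 0.356 0.096]
white 33 [529. 271.] [0.418 0.495 0.095]
white 2654 [507. 325.] [0.571 0.493 0.002]
top
white 2923 [ 76. 143.] [0.506 0.322 0.623]
white 548 [ 33. 152.] [0.487 0.369 0.626]
white 276 [ 50. 206.] [0.428 0.346 0.6  ]
white 50 [212. 235.] [0.541 0.292 0.001]
white 13 [211. 247.] [ 0.512  0.292 -0.   ]
```

View pics/s7.png

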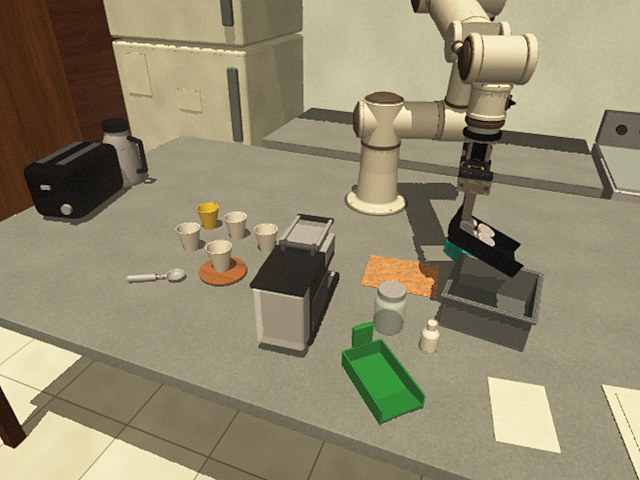

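The drawer is tilted about 27° over the caddy, with the capsules still in its back half at (480,233). I loosen a bit more.

>>> move_arm(
  targets=[
    {"x": 0, "y": 0, "z": 0, "roll": 0, "jaw": 40},
    {"x": 0, "y": 0, "z": 0, "roll": 0, "jaw": 40},
    {"x": 0, "y": 0, "z": 0, "roll": 0, "jaw": 40},
    {"x": 0, "y": 0, "z": 0, "roll": 0, "jaw": 40},
    {"x": 0, "y": 0, "z": 0, "roll": 0, "jaw": 40},
    {"x": 0, "y": 0, "z": 0, "roll": 0, "jaw": 40},
  ],
  squeeze=4.5,
)

```text
t: 21.63
tool_pos: [0.5099, 0.3254, 0.2632]
orientation: [[-0.064, 0.998, -0.0], [0.998, 0.064, 0.0], [0.0, -0.0, -1.0]]
wrist_force: [0.1, -0.4, -2.3]
finger_gap: 0.498
finger_force: 4.5
```

```bash
python3 - <<'E'
from h import *
plan()
c=cam('scene');pitch(pts(c)); used(c)
E
```

```text
t 21.6 p [0.5099 0.3254 0.2632] th 93.66 gap 45.8 F [ 0.1 -0.4 -2.3]
s0.00 555 relz max 0.019 min -0.183 | s0.03 534 relz max -0.034 min -0.080 | s0.06 464 relz max -0.047 min -0.094 | s0.09 506 relz max -0.063 min -0.107 | s0.12 115 relz max -0.074 min -0.103 | s0.15 28 relz max -0.167 min -0.199 | 
white 2089 [505.  52.] [0.54  0.336 0.605]
white 198 [498.  87.] [0.544 0.336 0.544]
white 790 [490. 107.] [0.543 0.33  0.506]
white 21 [475. 222.] [0.485 0.346 0.235]
white 286 [485. 234.] [0.509 0.373 0.222]
white 13 [472. 256.] [0.408 0.358 0.096]
white 36 [530. 271.] [0.417 0.496 0.095]
white 2658 [507. 325.] [0.571 0.492 0.002]
```

>>> move_arm(
  targets=[
    {"x": 0, "y": 0, "z": 0, "roll": 0, "jaw": 40},
    {"x": 0, "y": 0, "z": 0, "roll": 0, "jaw": 40},
    {"x": 0, "y": 0, "z": 0, "roll": 0, "jaw": 40},
    {"x": 0, "y": 0, "z": 0, "roll": 0, "jaw": 40},
  ],
  squeeze=3.5,
)

```text
t: 22.02
tool_pos: [0.5099, 0.3254, 0.2632]
orientation: [[-0.064, 0.998, -0.0], [0.998, 0.064, -0.0], [-0.0, -0.0, -1.0]]
wrist_force: [-0.3, 0.4, -1.7]
finger_gap: 0.499
finger_force: 3.5
```

```bash
python3 - <<'E'
from h import *
plan()
c=cam('scene');pitch(pts(c)); used(c)
E
```

```text
t 22.0 p [0.5099 0.3254 0.2632] th 93.66 gap 45.9 F [-0.3  0.4 -1.7]
s0.00 603 relz max 0.020 min -0.181 | s0.03 490 relz max -0.046 min -0.102 | s0.06 506 relz max -0.071 min -0.122 | s0.09 246 relz max -0.090 min -0.126 | s0.15 26 relz max -0.167 min -0.195 | 
white 2088 [505.  52.] [0.54  0.336 0.605]
white 196 [498.  87.] [0.544 0.336 0.544]
white 782 [490. 107.] [0.543 0.33  0.506]
white 8 [462. 222.] [0.505 0.317 0.241]
white 226 [479. 237.] [0.504 0.362 0.213]
white 2837 [507. 322.] [0.563 0.485 0.002]
```

>>> move_arm(
  targets=[
    {"x": 0, "y": 0, "z": 0, "roll": 0, "jaw": 40},
    {"x": 0, "y": 0, "z": 0, "roll": 0, "jaw": 40},
    {"x": 0, "y": 0, "z": 0, "roll": 0, "jaw": 40},
    {"x": 0, "y": 0, "z": 0, "roll": 0, "jaw": 40},
    {"x": 0, "y": 0, "z": 0, "roll": 0, "jaw": 40},
    {"x": 0, "y": 0, "z": 0, "roll": 0, "jaw": 40},
  ],
  squeeze=3,
)

```text
t: 22.57
tool_pos: [0.5099, 0.3254, 0.2632]
orientation: [[-0.064, 0.998, 0.0], [0.998, 0.064, 0.0], [0.0, 0.0, -1.0]]
wrist_force: [-0.1, 0.1, -1.3]
finger_gap: 0.503
finger_force: 3.0
```

```bash
python3 - <<'E'
from h import *
plan()
c=cam('scene');pitch(pts(c)); used(c); f=c['frame'][190:320,410:570,::-1]; cv2.imwrite('pics/s8.png',cv2.resize(f,None,fx=4,fy=4))
E
```

```text
t 22.6 p [0.5099 0.3254 0.2632] th 93.66 gap 46.3 F [-0.1  0.1 -1.3]
s0.00 677 relz max 0.023 min -0.181 | s0.03 559 relz max -0.071 min -0.140 | s0.06 409 relz max -0.098 min -0.141 | s0.09 71 relz max -0.114 min -0.127 | s0.15 28 relz max -0.166 min -0.195 | 
white 2076 [505.  52.] [0.54  0.336 0.605]
white 195 [498.  87.] [0.544 0.336 0.545]
white 779 [490. 107.] [0.543 0.33  0.506]
white 555 [487. 258.] [0.513 0.394 0.157]
white 54 [517. 267.] [0.415 0.466 0.096]
white 2785 [506. 323.] [0.563 0.485 0.002]
```

View pics/s8.png

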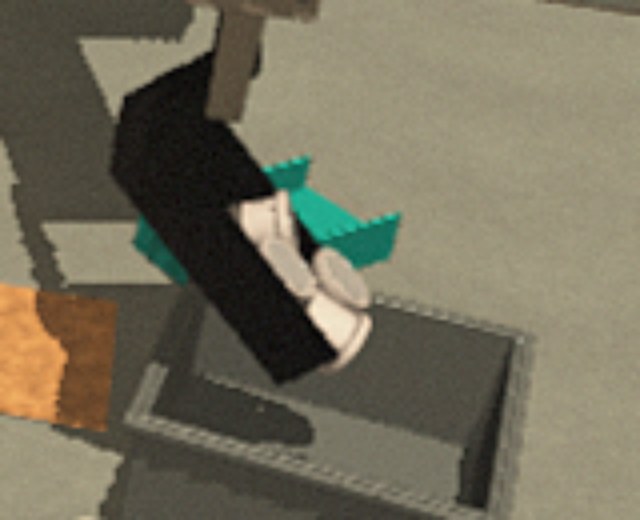

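The capsules are sliding down to the lip over the caddy, so I keep waiting.

>>> move_arm(
  targets=[
    {"x": 0, "y": 0, "z": 0, "roll": 0, "jaw": 40},
    {"x": 0, "y": 0, "z": 0, "roll": 0, "jaw": 40},
    {"x": 0, "y": 0, "z": 0, "roll": 0, "jaw": 40},
    {"x": 0, "y": 0, "z": 0, "roll": 0, "jaw": 40},
    {"x": 0, "y": 0, "z": 0, "roll": 0, "jaw": 40},
    {"x": 0, "y": 0, "z": 0, "roll": 0, "jaw": 40},
  ],
  squeeze=4,
)

```text
t: 23.12
tool_pos: [0.5099, 0.3255, 0.2633]
orientation: [[-0.064, 0.998, 0.0], [0.998, 0.064, 0.0], [0.0, 0.0, -1.0]]
wrist_force: [-0.4, -0.3, -1.4]
finger_gap: 0.498
finger_force: 4.0
```

```bash
python3 - <<'E'
from h import *
plan()
c=cam('scene');pitch(pts(c)); used(c); f=c['frame'][190:320,410:570,::-1]; cv2.imwrite('pics/s9.png',cv2.resize(f,None,fx=4,fy=4))
E
```

```text
t 23.1 p [0.5099 0.3255 0.2633] th 93.66 gap 45.8 F [-0.4 -0.3 -1.4]
s0.00 687 relz max 0.024 min -0.178 | s0.03 470 relz max -0.089 min -0.149 | s0.06 49 relz max -0.123 min -0.138 | s0.15 26 relz max -0.166 min -0.194 | 
white 2081 [505.  52.] [0.54  0.336 0.605]
white 193 [498.  87.] [0.544 0.336 0.544]
white 784 [490. 107.] [0.543 0.33  0.506]
white 3129 [505. 319.] [0.548 0.471 0.002]
```

View pics/s9.png

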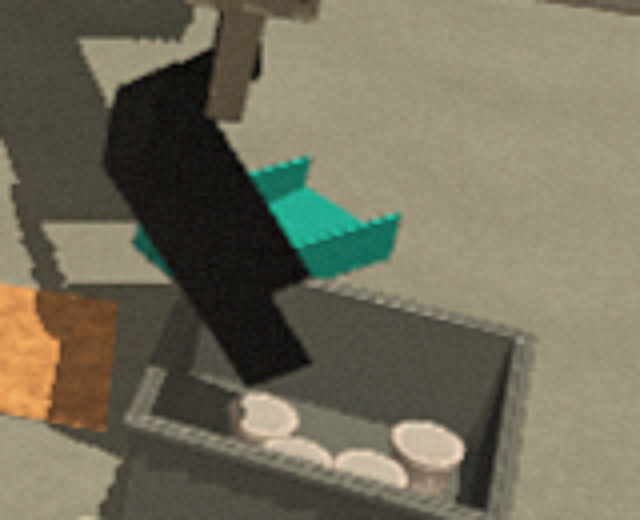

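All four used capsules lie in the caddy (crop (265,415), (300,450), (370,465), (428,445)). Now I put the drawer back, lip first.

```bash
python3 - <<'E'
from h import *
T=93.66
plan((.5099,.3255,.33,T),(.422,.229,.33,T),(.422,.229,.175,T))
E
```

```text
t 23.2 p [0.5099 0.3254 0.2632] th 93.66 gap 46.1 F [ 0.8  0.2 -1.6]
(0.5099, 0.3255, 0.33, 93.66) -> x 0.000 y -0.000 z -0.223 roll -0.000 rows>=1.6
(0.422, 0.229, 0.33, 93.66) -> x -0.302 y -0.313 z 0.000 roll 0.000 rows>=3.1
(0.422, 0.229, 0.175, 93.66) -> x 0.000 y 0.000 z 0.517 roll 0.000 rows>=3.7
```

>>> move_arm(
  targets=[
    {"x": 0, "y": 0, "z": 0, "roll": 0, "jaw": 40},
    {"x": 0, "y": 0, "z": 0, "roll": 0, "jaw": 40},
    {"x": 0, "y": 0, "z": -0.06, "roll": 0, "jaw": 40},
    {"x": 0, "y": 0, "z": -0.13, "roll": 0, "jaw": 40},
    {"x": 0, "y": 0, "z": -0.2, "roll": 0, "jaw": 40},
    {"x": 0, "y": 0, "z": -0.22, "roll": 0, "jaw": 40},
    {"x": -0.06, "y": -0.06, "z": -0.22, "roll": 0, "jaw": 40},
    {"x": -0.13, "y": -0.14, "z": -0.22, "roll": 0, "jaw": 40},
    {"x": -0.2, "y": -0.22, "z": -0.22, "roll": 0, "jaw": 40},
    {"x": -0.27, "y": -0.29, "z": -0.22, "roll": 0, "jaw": 40},
    {"x": -0.302, "y": -0.313, "z": -0.22, "roll": 0, "jaw": 40},
    {"x": -0.302, "y": -0.313, "z": -0.22, "roll": 0, "jaw": 40},
  ],
  squeeze=45,
)

```text
t: 24.17
tool_pos: [0.4208, 0.2276, 0.329]
orientation: [[-0.062, 0.998, 0.0], [0.998, 0.062, -0.0], [-0.001, 0.0, -1.0]]
wrist_force: [-0.4, 0.1, -0.6]
finger_gap: 0.496
finger_force: 45.0
```

```bash
cat >> h.py <<'E'
def black(c):
    P=pts(c); f=c['frame'].astype(int); o=observe(); p=o['tool_pos']; d=o['orientation'][:2,0]
    r=P[...,:2]-p[:2]; s=r@d; t=r@np.array([-d[1],d[0]]); z=P[...,2]-p[2]
    m=(f.max(2)<50)&(s>-.12)&(s<.2)&(abs(t)<.06)&(z<.05)&(P[...,2]>.008)
    for b,st,ce in blobs(m,60):
        q=np.c_[s[b],z[b]]*1000; r=cv2.minAreaRect(q.astype(np.float32)); print('black',len(q),'rect',np.round(r[0]),np.round(r[1]),round(r[2],1)); 
        i=q[:,1].argmin(); j=q[:,0].argmax(); print(' lowest',q[i].round(1),'front',q[j].round(1),'back',q[q[:,0].argmin()].round(1))
E
python3 - <<'E'
from h import *
plan((.422,.229,.175,93.66))
c=cam('scene'); pitch(pts(c)); black(c)
E
```

```text
t 24.2 p [0.4208 0.2276 0.329 ] th 93.58 gap 45.7 F [-0.4  0.1 -0.6]
(0.422, 0.229, 0.175, 93.66) -> x 0.004 y 0.004 z 0.513 roll -0.003 rows>=3.7
s0.00 585 relz max 0.025 min -0.128 | s0.03 426 relz max -0.090 min -0.149 | s0.06 39 relz max -0.122 min -0.139 | 
black 1849 rect [  1. -74.] [ 62. 177.] 28.8
 lowest [  39.7 -153.5] front [  67.1 -131.4] back [-60.8 -23.3]
```

>>> move_arm(
  targets=[
    {"x": 0.02, "y": 0, "z": 0.1, "roll": 0, "jaw": 40},
    {"x": 0.02, "y": 0, "z": 0.2, "roll": 0, "jaw": 40},
    {"x": 0.02, "y": 0, "z": 0.3, "roll": 0, "jaw": 40},
    {"x": 0.02, "y": 0, "z": 0.4, "roll": 0, "jaw": 40},
    {"x": 0.02, "y": 0, "z": 0.48, "roll": 0, "jaw": 40},
    {"x": 0.02, "y": 0, "z": 0.53, "roll": 0, "jaw": 40},
    {"x": 0.02, "y": 0, "z": 0.547, "roll": 0, "jaw": 40},
    {"x": 0.02, "y": 0, "z": 0.547, "roll": 0, "jaw": 40},
    {"x": 0.02, "y": 0, "z": 0.547, "roll": 0, "jaw": 40},
  ],
)

```text
t: 24.97
tool_pos: [0.4224, 0.2355, 0.1657]
orientation: [[-0.064, 0.998, 0.001], [0.998, 0.064, 0.0], [0.0, 0.001, -1.0]]
wrist_force: [0.0, -1.0, -1.3]
finger_gap: 0.494
finger_force: 45.0
```

```bash
python3 - <<'E'
from h import *
plan()
c=cam('scene'); black(c)
E
```

```text
t 25.0 p [0.4224 0.2355 0.1657] th 93.68 gap 45.5 F [ 0.  -1.  -1.3]
black 1651 rect [ 13. -70.] [ 64. 173.] 37.9
 lowest [  40.9 -154.7] front [  67.1 -131.6] back [-60.2 -24.7]
```

Now lay it down along the arc with a light grip.

>>> move_arm(
  targets=[
    {"x": 0, "y": 0, "z": 0.02, "roll": 0, "jaw": 40},
    {"x": -0.02, "y": 0, "z": 0.033, "roll": 0, "jaw": 40},
    {"x": -0.055, "y": 0, "z": 0.043, "roll": 0, "jaw": 40},
    {"x": -0.09, "y": 0, "z": 0.053, "roll": 0, "jaw": 40},
    {"x": -0.13, "y": 0, "z": 0.067, "roll": 0, "jaw": 40},
    {"x": -0.167, "y": 0, "z": 0.083, "roll": 0, "jaw": 40},
    {"x": -0.2, "y": 0, "z": 0.104, "roll": 0, "jaw": 40},
    {"x": -0.23, "y": 0, "z": 0.126, "roll": 0, "jaw": 40},
    {"x": -0.262, "y": 0, "z": 0.15, "roll": 0, "jaw": 40},
    {"x": -0.293, "y": 0, "z": 0.177, "roll": 0, "jaw": 40},
    {"x": -0.315, "y": 0, "z": 0.202, "roll": 0, "jaw": 40},
    {"x": -0.315, "y": 0, "z": 0.202, "roll": 0, "jaw": 40},
  ],
  squeeze=6,
)

```text
t: 26.02
tool_pos: [0.4266, 0.1393, 0.1026]
orientation: [[-0.062, 0.998, -0.003], [0.998, 0.062, -0.001], [-0.0, -0.003, -1.0]]
wrist_force: [0.5, 0.2, -1.7]
finger_gap: 0.499
finger_force: 6.0
```

```bash
python3 - <<'E'
from h import *
plan((.430,.110,.055,93.68))
c=cam('scene'); black(c)
E
```

```text
t 26.0 p [0.4266 0.1393 0.1026] th 93.57 gap 45.9 F [ 0.5  0.2 -1.7]
(0.43, 0.11, 0.055, 93.68) -> x -0.098 y 0.005 z 0.159 roll -0.004 rows>=1.3
black 1824 rect [ 61. -43.] [ 78. 173.] 67.4
 lowest [131.5 -95. ] front [142.5 -60.9] back [-24.6 -43.9]
```

>>> move_arm(
  targets=[
    {"x": -0.02, "y": 0.001, "z": 0.022, "roll": 0, "jaw": 40},
    {"x": -0.04, "y": 0.002, "z": 0.045, "roll": 0, "jaw": 40},
    {"x": -0.055, "y": 0.003, "z": 0.07, "roll": 0, "jaw": 40},
    {"x": -0.068, "y": 0.004, "z": 0.095, "roll": 0, "jaw": 40},
    {"x": -0.08, "y": 0.005, "z": 0.12, "roll": 0, "jaw": 40},
    {"x": -0.09, "y": 0.005, "z": 0.14, "roll": 0, "jaw": 40},
    {"x": -0.098, "y": 0.005, "z": 0.158, "roll": 0, "jaw": 40},
    {"x": -0.098, "y": 0.005, "z": 0.165, "roll": 0, "jaw": 40},
    {"x": -0.098, "y": 0.005, "z": 0.165, "roll": 0, "jaw": 40},
    {"x": -0.098, "y": 0.005, "z": 0.165, "roll": 0, "jaw": 40},
  ],
)

```text
t: 26.9
tool_pos: [0.4308, 0.1114, 0.0546]
orientation: [[-0.064, 0.998, -0.0], [0.998, 0.064, 0.0], [0.0, -0.0, -1.0]]
wrist_force: [-0.1, 0.1, -1.6]
finger_gap: 0.501
finger_force: 6.0
```

```bash
python3 - <<'E'
from h import *
plan((.430,.110,.055,93.68))
c=cam('scene'); black(c);pitch(pts(c))
E
```

```text
t 26.9 p [0.4308 0.1114 0.0546] th 93.66 gap 46.1 F [-0.1  0.1 -1.6]
(0.43, 0.11, 0.055, 93.68) -> x -0.005 y -0.003 z -0.001 roll -0.001 rows>=0.0
black 1634 rect [78. -1.] [ 92. 166.] 89.9
 lowest [ 37.3 -46.6] front [161.1 -30.1] back [-5.  -7.4]
s0.00 438 relz max 0.021 min -0.051 | s0.03 323 relz max -0.011 min -0.048 | s0.06 321 relz max -0.010 min -0.049 | s0.09 371 relz max -0.011 min -0.050 | s0.12 389 relz max -0.011 min -0.051 | s0.15 321 relz max -0.012 min -0.054 |
```

>>> move_arm(
  targets=[
    {"x": 0, "y": 0, "z": 0.005, "roll": 0, "jaw": 40},
    {"x": 0, "y": 0, "z": 0.005, "roll": 0, "jaw": 48},
    {"x": 0, "y": 0, "z": 0.005, "roll": 0, "jaw": 56},
    {"x": 0, "y": 0, "z": 0.005, "roll": 0, "jaw": 64},
    {"x": 0, "y": 0, "z": 0.005, "roll": 0, "jaw": 66},
    {"x": 0, "y": 0, "z": -0.1, "roll": 0, "jaw": 66},
    {"x": 0, "y": 0, "z": -0.2, "roll": 0, "jaw": 66},
    {"x": 0, "y": 0, "z": -0.35, "roll": 0, "jaw": 66},
    {"x": 0, "y": 0, "z": -0.5, "roll": 0, "jaw": 66},
    {"x": -0.2, "y": 0, "z": -0.6, "roll": 0.2, "jaw": 90},
    {"x": -0.5, "y": 0, "z": -0.6, "roll": 0.4, "jaw": 90},
    {"x": -0.7, "y": 0, "z": -0.6, "roll": 0.6, "jaw": 90},
  ],
)

```text
t: 27.95
tool_pos: [0.4398, -0.0079, 0.2312]
orientation: [[0.25, 0.968, 0.005], [0.968, -0.25, -0.002], [-0.0, 0.006, -1.0]]
wrist_force: [1.1, 0.1, -0.5]
finger_gap: 0.911
finger_force: 0.0
```

```bash
python3 - <<'E'
from h import *
plan()
c=cam('scene'); drawer2(pts(c)); used(c); c=cam('top'); drawer2(pts(c)); used(c); print('cups')
for o in cups(c): print(o[0],o[1],o[2],o[3],o[4])
E
```

```text
t 27.9 p [ 0.4398 -0.0079  0.2312] th 75.53 gap 83.9 F [ 1.1  0.1 -0.5]
tab 106 [432.2 109.7] [50.7 11.5] 2.11 z 0.062 0.1
wall 330 [426.3 188.5] [101.6 170.6] 2.38 z 0.038 0.05
white 3424 [499. 318.] [0.533 0.454 0.002]
white 127 [497. 263.] [0.41  0.422 0.095]
white 15 [535. 272.] [0.42  0.508 0.095]
wall 113 [471.5 201.3] [  4.7 157.5] 3.93 z 0.039 0.048
wall 80 [377.9 219. ] [  4.4 108.2] 3.44 z 0.039 0.048
white 684 [158. 237.] [0.512 0.41  0.039]
white 213 [128. 246.] [0.476 0.483 0.04 ]
cups
[446. 240.] 0.0836 [ 0.5919 -0.2768] [ 0.592  -0.2769  0.0326] [101.  93.  78.]
[505. 280.] 0.072 [ 0.5212 -0.4261] [ 0.5213 -0.4263  0.0327] [104. 100.  85.]
[413. 300.] 0.0721 [ 0.4412 -0.2142] [ 0.4413 -0.2144  0.0326] [111. 107.  93.]
[464. 322.] 0.072 [ 0.4106 -0.334 ] [ 0.4106 -0.3342  0.0326] [110. 106.  92.]
[511. 338.] 0.0719 [ 0.3898 -0.4464] [ 0.3898 -0.4467  0.0327] [105.  90.  33.]
```

```bash
python3 - <<'E'
from h import *
plan((.4412,-.2142,.14,75.5),(.4412,-.2142,.056,75.5),(.4412,-.2142,.22,75.5),(.592,-.277,.22,75.5),(.592,-.277,.092,75.5))
E
```

```text
t 28.1 p [ 0.4395 -0.0118  0.2297] th 75.13 gap 89.9 F [-0.2  0.8  0.1]
(0.4412, -0.2142, 0.14, 75.5) -> x -0.651 y 0.179 z 0.299 roll -0.012 rows>=5.3
(0.4412, -0.2142, 0.056, 75.5) -> x 0.000 y 0.000 z 0.280 roll 0.000 rows>=2.0
(0.4412, -0.2142, 0.22, 75.5) -> x 0.000 y 0.000 z -0.547 roll 0.000 rows>=3.9
(0.592, -0.277, 0.22, 75.5) -> x -0.077 y 0.539 z 0.000 roll 0.000 rows>=3.9
(0.592, -0.277, 0.092, 75.5) -> x 0.000 y 0.000 z 0.427 roll 0.000 rows>=3.1
```

>>> move_arm(
  targets=[
    {"x": -0.651, "y": 0.179, "z": 0.25, "roll": -0.012, "jaw": 91},
    {"x": -0.651, "y": 0.179, "z": 0.25, "roll": -0.012, "jaw": 91},
    {"x": -0.651, "y": 0.179, "z": 0.25, "roll": -0.012, "jaw": 91},
    {"x": -0.651, "y": 0.179, "z": 0.25, "roll": -0.012, "jaw": 91},
    {"x": -0.651, "y": 0.179, "z": 0.25, "roll": -0.012, "jaw": 91},
    {"x": -0.651, "y": 0.179, "z": 0.25, "roll": -0.012, "jaw": 91},
    {"x": -0.651, "y": 0.179, "z": 0.25, "roll": -0.012, "jaw": 91},
    {"x": -0.651, "y": 0.179, "z": 0.25, "roll": -0.012, "jaw": 91},
  ],
)

```text
t: 28.72
tool_pos: [0.4423, -0.2082, 0.1532]
orientation: [[0.241, 0.97, -0.001], [0.97, -0.241, 0.001], [0.001, -0.001, -1.0]]
wrist_force: [0.1, 1.3, 0.1]
finger_gap: 0.989
finger_force: 0.0
```

```bash
python3 - <<'E'
from h import *
plan((.4412,-.2142,.056,75.5))
P=pts(cam('scene'))
q=P[(np.hypot(P[...,0]-.4412,P[...,1]+.2142)<.05)&(P[...,2]>.055)&(P[...,2]<.08)]; print(len(q),fitc(q[:,:2],.0335))
E
```

```text
t 28.7 p [ 0.4423 -0.2082  0.1532] th 76.03 gap 91.0 F [0.1 1.3 0.1]
(0.4412, -0.2142, 0.056, 75.5) -> x -0.020 y 0.001 z 0.324 roll 0.018 rows>=2.3
223 [ 0.4418 -0.217 ]
```

>>> move_arm(
  targets=[
    {"x": -0.002, "y": 0, "z": 0.08, "roll": 0, "jaw": 91},
    {"x": -0.002, "y": 0, "z": 0.18, "roll": 0, "jaw": 91},
    {"x": -0.002, "y": 0, "z": 0.27, "roll": 0, "jaw": 91},
    {"x": -0.002, "y": 0, "z": 0.328, "roll": 0, "jaw": 91},
    {"x": -0.002, "y": 0, "z": 0.328, "roll": 0, "jaw": 91},
    {"x": -0.002, "y": 0, "z": 0.328, "roll": 0, "jaw": 60},
    {"x": -0.002, "y": 0, "z": 0.328, "roll": 0, "jaw": 60},
    {"x": -0.002, "y": 0, "z": 0.328, "roll": 0, "jaw": 60},
    {"x": -0.002, "y": 0, "z": 0.328, "roll": 0, "jaw": 60},
    {"x": -0.002, "y": 0, "z": 0.328, "roll": 0, "jaw": 60},
  ],
  squeeze=10,
)

```text
t: 29.6
tool_pos: [0.4431, -0.2106, 0.0568]
orientation: [[0.241, 0.97, 0.002], [0.97, -0.241, -0.002], [-0.001, 0.003, -1.0]]
wrist_force: [-0.4, 1.7, 7.0]
finger_gap: 0.729
finger_force: 9.9
```

>>> move_arm(
  targets=[
    {"x": 0, "y": 0, "z": -0.05, "roll": 0, "jaw": 60},
    {"x": 0, "y": 0, "z": -0.14, "roll": 0, "jaw": 60},
    {"x": 0, "y": 0, "z": -0.24, "roll": 0, "jaw": 60},
    {"x": 0, "y": 0, "z": -0.34, "roll": 0, "jaw": 60},
    {"x": 0, "y": 0, "z": -0.44, "roll": 0, "jaw": 60},
    {"x": 0, "y": 0, "z": -0.52, "roll": 0, "jaw": 60},
    {"x": 0, "y": 0, "z": -0.547, "roll": 0, "jaw": 60},
    {"x": 0, "y": 0, "z": -0.547, "roll": 0, "jaw": 60},
    {"x": 0, "y": 0, "z": -0.547, "roll": 0, "jaw": 60},
  ],
)

```text
t: 30.35
tool_pos: [0.4417, -0.2096, 0.2182]
orientation: [[0.242, 0.97, -0.001], [0.97, -0.242, 0.001], [0.0, -0.001, -1.0]]
wrist_force: [-0.5, -0.0, -0.6]
finger_gap: 0.729
finger_force: 9.9
```

```bash
cat >> h.py <<'E'
def held(P):
    p=observe()['tool_pos']; r=np.hypot(P[...,0]-p[0],P[...,1]-p[1])
    q=P[(r<.05)&(P[...,2]>p[2]-.075)&(P[...,2]<p[2]+.02)]
    for z in np.arange(-.07,.02,.01):
        k=q[(q[:,2]-p[2]>=z)&(q[:,2]-p[2]<z+.01)]-p
        if len(k)>4: print('%.2f'%z,len(k),'x %.3f %.3f y %.3f %.3f'%(k[:,0].min(),k[:,0].max(),k[:,1].min(),k[:,1].max()),end=' | ')
    print()
E
python3 - <<'E'
from h import *
plan((.592,-.277,.22,75.5),(.592,-.277,.092,75.5)); held(pts(cam('scene')))
E
```

```text
t 30.4 p [ 0.4417 -0.2096  0.2182] th 76.01 gap 67.1 F [-0.5 -0.  -0.6]
(0.592, -0.277, 0.22, 75.5) -> x -0.097 y 0.540 z -0.006 roll 0.017 rows>=3.9
(0.592, -0.277, 0.092, 75.5) -> x 0.000 y 0.000 z 0.427 roll 0.000 rows>=3.1
-0.06 16 x -0.009 0.022 y -0.015 0.014 | -0.05 44 x -0.006 0.023 y -0.021 0.016 | -0.04 48 x -0.012 0.027 y -0.024 0.019 | -0.03 52 x -0.005 0.026 y -0.025 0.020 | -0.02 64 x -0.030 0.028 y -0.030 0.022 | -0.01 88 x -0.034 0.030 y -0.030 0.023 | 0.00 129 x -0.041 0.049 y -0.031 0.025 | 0.01 113 x -0.039 0.050 y -0.030 0.027 |
```

>>> move_arm(
  targets=[
    {"x": -0.01, "y": 0.06, "z": 0, "roll": 0, "jaw": 60},
    {"x": -0.025, "y": 0.15, "z": 0, "roll": 0, "jaw": 60},
    {"x": -0.04, "y": 0.26, "z": 0, "roll": 0, "jaw": 60},
    {"x": -0.058, "y": 0.37, "z": 0, "roll": 0, "jaw": 60},
    {"x": -0.073, "y": 0.46, "z": 0, "roll": 0, "jaw": 60},
    {"x": -0.082, "y": 0.52, "z": 0, "roll": 0, "jaw": 60},
    {"x": -0.084, "y": 0.537, "z": 0, "roll": 0, "jaw": 60},
    {"x": -0.084, "y": 0.537, "z": 0, "roll": 0, "jaw": 60},
    {"x": -0.084, "y": 0.537, "z": 0.15, "roll": 0, "jaw": 60},
    {"x": -0.084, "y": 0.537, "z": 0.2, "roll": 0, "jaw": 60},
    {"x": -0.084, "y": 0.537, "z": 0.2, "roll": 0, "jaw": 60},
    {"x": -0.084, "y": 0.537, "z": 0.2, "roll": 0, "jaw": 60},
  ],
)

```text
t: 31.4
tool_pos: [0.5905, -0.2721, 0.1575]
orientation: [[0.242, 0.97, -0.004], [0.97, -0.242, 0.002], [0.002, -0.004, -1.0]]
wrist_force: [-0.3, -0.1, -0.2]
finger_gap: 0.727
finger_force: 9.9
```

```bash
python3 - <<'E'
from h import *
plan((.592,-.273,.096,75.5)); P=pts(cam('scene')); held(P)
q=P[(np.hypot(P[...,0]-.592,P[...,1]+.277)<.05)&(P[...,2]>.06)&(P[...,2]<.083)]
if len(q)>9: print('cup0',len(q),fitc(q[:,:2],.0335))
E
```

```text
t 31.4 p [ 0.5905 -0.2721  0.1575] th 76.02 gap 66.9 F [-0.3 -0.1 -0.2]
(0.592, -0.273, 0.096, 75.5) -> x -0.002 y 0.006 z 0.205 roll 0.017 rows>=1.5
-0.06 33 x -0.007 0.019 y -0.020 0.016 | -0.05 46 x -0.015 0.020 y -0.020 0.017 | -0.04 53 x -0.012 0.022 y -0.021 0.020 | -0.03 56 x -0.014 0.025 y -0.020 0.022 | -0.02 97 x -0.032 0.027 y -0.031 0.023 | -0.01 123 x -0.040 0.039 y -0.036 0.026 | 0.00 169 x -0.046 0.046 y -0.036 0.028 | 0.01 97 x -0.045 0.047 y -0.036 0.028 | 
cup0 299 [ 0.5922 -0.2792]
```

>>> move_arm(
  targets=[
    {"x": -0.002, "y": 0.005, "z": 0.05, "roll": 0, "jaw": 60},
    {"x": -0.002, "y": 0.005, "z": 0.09, "roll": 0, "jaw": 60},
    {"x": -0.002, "y": 0.005, "z": 0.13, "roll": 0, "jaw": 60},
    {"x": -0.002, "y": 0.005, "z": 0.16, "roll": 0, "jaw": 60},
    {"x": -0.002, "y": 0.005, "z": 0.19, "roll": 0, "jaw": 60},
    {"x": -0.002, "y": 0.005, "z": 0.205, "roll": 0, "jaw": 60},
    {"x": -0.002, "y": 0.005, "z": 0.205, "roll": 0, "jaw": 60},
    {"x": -0.002, "y": 0.005, "z": 0.205, "roll": 0, "jaw": 60},
  ],
)

```text
t: 32.12
tool_pos: [0.5936, -0.2741, 0.0975]
orientation: [[0.242, 0.97, -0.0], [0.97, -0.242, 0.0], [0.0, -0.0, -1.0]]
wrist_force: [0.5, 0.5, -0.4]
finger_gap: 0.73
finger_force: 9.9
```

```bash
python3 - <<'E'
from h import *
plan(); held(pts(cam('scene')))
E
```

```text
t 32.1 p [ 0.5936 -0.2741  0.0975] th 76.02 gap 67.2 F [ 0.5  0.5 -0.4]
-0.07 45 x -0.007 0.022 y -0.022 0.019 | -0.06 50 x -0.014 0.025 y -0.021 0.022 | -0.05 47 x -0.012 0.026 y -0.023 0.023 | -0.04 67 x -0.030 0.030 y -0.024 0.025 | -0.03 73 x -0.029 0.031 y -0.034 0.028 | -0.02 140 x -0.036 0.034 y -0.034 0.028 | -0.01 105 x -0.035 0.029 y -0.035 0.024 | 0.00 149 x -0.045 0.047 y -0.036 0.026 | 0.01 112 x -0.044 0.048 y -0.037 0.026 |
```

>>> move_arm(
  targets=[
    {"x": 0, "y": 0, "z": 0.013, "roll": 0, "jaw": 60},
    {"x": 0, "y": 0, "z": 0.013, "roll": 0, "jaw": 60},
    {"x": 0, "y": 0, "z": 0.013, "roll": 0, "jaw": 72},
    {"x": 0, "y": 0, "z": 0.013, "roll": 0, "jaw": 84},
    {"x": 0, "y": 0, "z": 0.013, "roll": 0, "jaw": 91},
    {"x": 0, "y": 0, "z": 0.013, "roll": 0, "jaw": 91},
    {"x": 0, "y": 0, "z": 0.013, "roll": 0, "jaw": 91},
    {"x": 0, "y": 0, "z": -0.1, "roll": 0, "jaw": 91},
    {"x": 0, "y": 0, "z": -0.2, "roll": 0, "jaw": 91},
    {"x": 0, "y": 0, "z": -0.3, "roll": 0, "jaw": 91},
    {"x": 0, "y": 0, "z": -0.3, "roll": 0, "jaw": 91},
  ],
)

```text
t: 33.08
tool_pos: [0.597, -0.2764, 0.1959]
orientation: [[0.241, 0.97, 0.01], [0.97, -0.241, -0.007], [-0.005, 0.012, -1.0]]
wrist_force: [-0.1, 0.4, 0.3]
finger_gap: 0.989
finger_force: 0.0
```

>>> move_arm(
  targets=[
    {"x": -0.342, "y": -0.543, "z": -0.3, "roll": 0, "jaw": 91},
    {"x": -0.342, "y": -0.543, "z": -0.3, "roll": 0, "jaw": 91},
    {"x": -0.342, "y": -0.543, "z": -0.1, "roll": 0, "jaw": 91},
    {"x": -0.342, "y": -0.543, "z": 0.12, "roll": 0, "jaw": 91},
    {"x": -0.342, "y": -0.543, "z": 0.12, "roll": 0, "jaw": 91},
    {"x": -0.342, "y": -0.543, "z": 0.12, "roll": 0, "jaw": 91},
    {"x": -0.342, "y": -0.543, "z": 0.12, "roll": 0, "jaw": 91},
    {"x": -0.342, "y": -0.543, "z": 0.12, "roll": 0, "jaw": 91},
    {"x": -0.342, "y": -0.543, "z": 0.12, "roll": 0, "jaw": 91},
  ],
)

```text
t: 33.83
tool_pos: [0.4121, -0.3349, 0.153]
orientation: [[0.241, 0.97, 0.002], [0.97, -0.241, -0.002], [-0.001, 0.002, -1.0]]
wrist_force: [-0.3, 0.2, -0.8]
finger_gap: 0.989
finger_force: 0.0
```

```bash
cat >> h.py <<'E'
def stack(P):
    for z in np.arange(.055,.16,.01):
        q=P[(np.hypot(P[...,0]-.592,P[...,1]+.277)<.05)&(P[...,2]>=z)&(P[...,2]<z+.01)]
        if len(q)>9: print('%.3f'%z,len(q),fitc(q[:,:2],None),'zmax',q[:,2].max().round(4),end=' | ')
    print()
E
python3 - <<'E'
from h import *
plan((.4106,-.334,.056,76)); stack(pts(cam('scene')))
c=cam('top'); stack(pts(c))
for o in cups(c): print(o[0],o[1],o[2],o[4])
E
```

```text
t 33.8 p [ 0.4121 -0.3349  0.153 ] th 76.04 gap 91.0 F [-0.3  0.2 -0.8]
(0.4106, -0.334, 0.056, 76) -> x 0.002 y -0.006 z 0.323 roll 0.001 rows>=2.3
0.055 56 [ 0.5915 -0.2804  0.0295] zmax 0.065 | 0.065 81 [ 0.5935 -0.2786  0.0291] zmax 0.0749 | 0.075 158 [ 0.5936 -0.2787  0.0302] zmax 0.0848 | 0.085 152 [ 0.592  -0.2799  0.0305] zmax 0.0949 | 0.095 158 [ 0.5919 -0.2796  0.0325] zmax 0.1047 | 
0.055 81 [ 0.5907 -0.2763  0.0246] zmax 0.0648 | 0.065 78 [ 0.5909 -0.2758  0.0271] zmax 0.0749 | 0.075 125 [ 0.5904 -0.2752  0.0301] zmax 0.085 | 0.085 98 [ 0.5915 -0.2766  0.0305] zmax 0.0948 | 0.095 127 [ 0.5915 -0.2767  0.0326] zmax 0.1048 | 
[446. 240.] 0.1038 [ 0.5913 -0.2765] [98. 91. 76.]
[517. 346.] 0.072 [ 0.3908 -0.4463] [113.  95.  37.]
```

First cup nested (stack top at 0.103 m). Now cup B.

>>> move_arm(
  targets=[
    {"x": 0.001, "y": -0.005, "z": 0.08, "roll": 0, "jaw": 91},
    {"x": 0.001, "y": -0.005, "z": 0.18, "roll": 0, "jaw": 91},
    {"x": 0.001, "y": -0.005, "z": 0.27, "roll": 0, "jaw": 91},
    {"x": 0.001, "y": -0.005, "z": 0.323, "roll": 0, "jaw": 91},
    {"x": 0.001, "y": -0.005, "z": 0.323, "roll": 0, "jaw": 91},
    {"x": 0.001, "y": -0.005, "z": 0.323, "roll": 0, "jaw": 60},
    {"x": 0.001, "y": -0.005, "z": 0.323, "roll": 0, "jaw": 60},
    {"x": 0.001, "y": -0.005, "z": 0.323, "roll": 0, "jaw": 60},
    {"x": 0.001, "y": -0.005, "z": 0.323, "roll": 0, "jaw": 60},
    {"x": 0.001, "y": -0.005, "z": 0.323, "roll": 0, "jaw": 60},
  ],
  squeeze=10,
)

```text
t: 34.77
tool_pos: [0.4107, -0.335, 0.0566]
orientation: [[0.242, 0.97, 0.003], [0.97, -0.242, -0.003], [-0.002, 0.004, -1.0]]
wrist_force: [1.6, -0.4, 3.6]
finger_gap: 0.738
finger_force: 10.0
```

>>> move_arm(
  targets=[
    {"x": 0, "y": 0, "z": -0.05, "roll": 0, "jaw": 60},
    {"x": 0, "y": 0, "z": -0.14, "roll": 0, "jaw": 60},
    {"x": 0, "y": 0, "z": -0.24, "roll": 0, "jaw": 60},
    {"x": 0, "y": 0, "z": -0.34, "roll": 0, "jaw": 60},
    {"x": 0, "y": 0, "z": -0.44, "roll": 0, "jaw": 60},
    {"x": 0, "y": 0, "z": -0.52, "roll": 0, "jaw": 60},
    {"x": 0, "y": 0, "z": -0.547, "roll": 0, "jaw": 60},
    {"x": 0, "y": 0, "z": -0.547, "roll": 0, "jaw": 60},
    {"x": 0, "y": 0, "z": -0.547, "roll": 0, "jaw": 60},
  ],
)

```text
t: 35.52
tool_pos: [0.4091, -0.3334, 0.2178]
orientation: [[0.242, 0.97, -0.001], [0.97, -0.242, 0.001], [0.001, -0.001, -1.0]]
wrist_force: [0.4, -0.1, -1.3]
finger_gap: 0.737
finger_force: 10.0
```

```bash
python3 - <<'E'
from h import *
plan((.592,-.277,.22,76),(.592,-.277,.1125,76)); c=cam('scene');P=pts(c);held(P); 
for x,y in((.5212,-.4261),(.4412,-.2142)):
    q=P[(np.hypot(P[...,0]-x,P[...,1]-y)<.06)&(P[...,2]>.05)&(P[...,2]<.08)]; print(len(q),fitc(q[:,:2],.0335) if len(q)>9 else '')
E
```

```text
t 35.5 p [ 0.4091 -0.3334  0.2178] th 76.01 gap 67.8 F [ 0.4 -0.1 -1.3]
(0.592, -0.277, 0.22, 76) -> x 0.330 y 0.546 z -0.007 roll 0.000 rows>=4.6
(0.592, -0.277, 0.1125, 76) -> x 0.000 y 0.000 z 0.358 roll 0.000 rows>=2.6
-0.06 17 x -0.007 0.021 y -0.014 0.018 | -0.05 37 x -0.004 0.024 y -0.020 0.021 | -0.04 49 x -0.012 0.026 y -0.020 0.022 | -0.03 48 x -0.008 0.029 y -0.022 0.024 | -0.02 55 x -0.013 0.030 y -0.024 0.025 | -0.01 95 x -0.032 0.031 y -0.032 0.028 | 0.00 115 x -0.043 0.047 y -0.033 0.030 | 0.01 126 x -0.045 0.049 y -0.034 0.031 | 
285 [ 0.5214 -0.4287]
0
```

>>> move_arm(
  targets=[
    {"x": 0.035, "y": 0.055, "z": 0, "roll": 0, "jaw": 60},
    {"x": 0.09, "y": 0.15, "z": 0, "roll": 0, "jaw": 60},
    {"x": 0.155, "y": 0.255, "z": 0, "roll": 0, "jaw": 60},
    {"x": 0.22, "y": 0.36, "z": 0, "roll": 0, "jaw": 60},
    {"x": 0.28, "y": 0.46, "z": 0, "roll": 0, "jaw": 60},
    {"x": 0.315, "y": 0.52, "z": 0, "roll": 0, "jaw": 60},
    {"x": 0.33, "y": 0.545, "z": 0, "roll": 0, "jaw": 60},
    {"x": 0.33, "y": 0.545, "z": 0, "roll": 0, "jaw": 60},
    {"x": 0.33, "y": 0.545, "z": 0.13, "roll": 0, "jaw": 60},
    {"x": 0.33, "y": 0.545, "z": 0.13, "roll": 0, "jaw": 60},
    {"x": 0.33, "y": 0.545, "z": 0.13, "roll": 0, "jaw": 60},
  ],
)

```text
t: 36.48
tool_pos: [0.5888, -0.2763, 0.1764]
orientation: [[0.243, 0.97, -0.007], [0.97, -0.243, 0.005], [0.003, -0.008, -1.0]]
wrist_force: [-0.1, 0.8, -0.5]
finger_gap: 0.738
finger_force: 10.0
```

```bash
python3 - <<'E'
from h import *
plan((.592,-.277,.114,76)); P=pts(cam('scene'));held(P);stack(P)
E
```

```text
t 36.5 p [ 0.5888 -0.2763  0.1764] th 75.95 gap 67.9 F [-0.1  0.8 -0.5]
(0.592, -0.277, 0.114, 76) -> x 0.000 y 0.011 z 0.208 roll -0.002 rows>=1.5
-0.06 32 x -0.013 0.020 y -0.013 0.021 | -0.05 53 x -0.010 0.020 y -0.012 0.024 | -0.04 54 x -0.009 0.024 y -0.020 0.024 | -0.03 60 x -0.009 0.026 y -0.018 0.027 | -0.02 99 x -0.033 0.028 y -0.030 0.028 | -0.01 131 x -0.042 0.041 y -0.030 0.031 | 0.00 172 x -0.044 0.046 y -0.032 0.032 | 0.01 110 x -0.045 0.048 y -0.032 0.033 | 
0.055 53 [ 0.5904 -0.2803  0.03  ] zmax 0.0644 | 0.065 96 [ 0.5937 -0.2792  0.0295] zmax 0.0749 | 0.075 154 [ 0.5931 -0.2791  0.0303] zmax 0.085 | 0.085 145 [ 0.5923 -0.28    0.0302] zmax 0.095 | 0.095 113 [ 0.5926 -0.2797  0.0323] zmax 0.1048 | 0.115 13 [ 0.5878 -0.278   0.0203] zmax 0.1243 | 0.125 51 [ 0.5868 -0.2768  0.0219] zmax 0.1347 | 0.135 56 [ 0.5866 -0.2786  0.0246] zmax 0.1449 | 0.145 57 [ 0.5873 -0.2779  0.0257] zmax 0.155 | 0.155 70 [ 0.5879 -0.278   0.0274] zmax 0.1649 |
```

>>> move_arm(
  targets=[
    {"x": 0, "y": 0.007, "z": 0.05, "roll": 0, "jaw": 60},
    {"x": 0, "y": 0.007, "z": 0.09, "roll": 0, "jaw": 60},
    {"x": 0, "y": 0.007, "z": 0.13, "roll": 0, "jaw": 60},
    {"x": 0, "y": 0.007, "z": 0.16, "roll": 0, "jaw": 60},
    {"x": 0, "y": 0.007, "z": 0.19, "roll": 0, "jaw": 60},
    {"x": 0, "y": 0.007, "z": 0.208, "roll": 0, "jaw": 60},
    {"x": 0, "y": 0.007, "z": 0.208, "roll": 0, "jaw": 60},
    {"x": 0, "y": 0.007, "z": 0.208, "roll": 0, "jaw": 60},
  ],
)

```text
t: 37.2
tool_pos: [0.594, -0.2776, 0.1173]
orientation: [[0.242, 0.97, -0.0], [0.97, -0.242, 0.0], [0.0, -0.0, -1.0]]
wrist_force: [-0.3, 0.7, -0.2]
finger_gap: 0.742
finger_force: 10.0
```

>>> move_arm(
  targets=[
    {"x": 0, "y": 0, "z": 0, "roll": 0, "jaw": 72},
    {"x": 0, "y": 0, "z": 0, "roll": 0, "jaw": 84},
    {"x": 0, "y": 0, "z": 0, "roll": 0, "jaw": 91},
    {"x": 0, "y": 0, "z": 0, "roll": 0, "jaw": 91},
    {"x": 0, "y": 0, "z": 0, "roll": 0, "jaw": 91},
    {"x": 0, "y": 0, "z": -0.1, "roll": 0, "jaw": 91},
    {"x": 0, "y": 0, "z": -0.2, "roll": 0, "jaw": 91},
    {"x": 0, "y": 0, "z": -0.25, "roll": 0, "jaw": 91},
    {"x": 0, "y": 0, "z": -0.25, "roll": 0, "jaw": 91},
  ],
)

```text
t: 37.95
tool_pos: [0.5963, -0.2792, 0.1979]
orientation: [[0.242, 0.97, 0.007], [0.97, -0.241, -0.005], [-0.003, 0.008, -1.0]]
wrist_force: [0.9, 0.1, 0.9]
finger_gap: 0.99
finger_force: 0.0
```

>>> move_arm(
  targets=[
    {"x": -0.539, "y": -0.109, "z": 0, "roll": 0, "jaw": 91},
    {"x": -0.539, "y": -0.109, "z": 0, "roll": 0, "jaw": 91},
    {"x": -0.539, "y": -0.109, "z": 0, "roll": 0, "jaw": 91},
    {"x": -0.539, "y": -0.109, "z": 0, "roll": 0, "jaw": 91},
    {"x": -0.539, "y": -0.109, "z": 0.1, "roll": 0, "jaw": 91},
    {"x": -0.539, "y": -0.109, "z": 0.1, "roll": 0, "jaw": 91},
    {"x": -0.539, "y": -0.109, "z": 0.1, "roll": 0, "jaw": 91},
    {"x": -0.539, "y": -0.109, "z": 0.1, "roll": 0, "jaw": 91},
  ],
)

```text
t: 38.62
tool_pos: [0.5236, -0.4253, 0.162]
orientation: [[0.24, 0.971, -0.001], [0.971, -0.24, 0.001], [0.001, -0.001, -1.0]]
wrist_force: [0.1, -0.6, 0.1]
finger_gap: 0.992
finger_force: 0.0
```

```bash
python3 - <<'E'
from h import *
plan((.5212,-.4261,.056,76)); P=pts(cam('scene'));stack(P)
x,y=.5212,-.4261
q=P[(np.hypot(P[...,0]-x,P[...,1]-y)<.06)&(P[...,2]>.05)&(P[...,2]<.08)]; print(len(q),fitc(q[:,:2],.0335))
E
```

```text
t 38.6 p [ 0.5236 -0.4253  0.162 ] th 76.09 gap 91.3 F [ 0.1 -0.6  0.1]
(0.5212, -0.4261, 0.056, 76) -> x -0.004 y -0.007 z 0.353 roll 0.003 rows>=2.5
0.055 60 [ 0.5905 -0.2809  0.0304] zmax 0.065 | 0.065 58 [ 0.5909 -0.281   0.0316] zmax 0.0749 | 0.075 98 [ 0.592  -0.2796  0.0319] zmax 0.0848 | 0.085 85 [ 0.5933 -0.2782  0.0291] zmax 0.0949 | 0.095 165 [ 0.5942 -0.2794  0.03  ] zmax 0.105 | 0.105 152 [ 0.593  -0.2805  0.0306] zmax 0.1149 | 0.115 148 [ 0.593  -0.2806  0.0324] zmax 0.1244 | 
283 [ 0.5218 -0.4292]
```

Nested (top at about 0.123 m). Last cup, C.

>>> move_arm(
  targets=[
    {"x": -0.004, "y": -0.006, "z": 0.1, "roll": 0, "jaw": 91},
    {"x": -0.004, "y": -0.006, "z": 0.2, "roll": 0, "jaw": 91},
    {"x": -0.004, "y": -0.006, "z": 0.3, "roll": 0, "jaw": 91},
    {"x": -0.004, "y": -0.006, "z": 0.353, "roll": 0, "jaw": 91},
    {"x": -0.004, "y": -0.006, "z": 0.353, "roll": 0, "jaw": 91},
    {"x": -0.004, "y": -0.006, "z": 0.353, "roll": 0, "jaw": 60},
    {"x": -0.004, "y": -0.006, "z": 0.353, "roll": 0, "jaw": 60},
    {"x": -0.004, "y": -0.006, "z": 0.353, "roll": 0, "jaw": 60},
    {"x": -0.004, "y": -0.006, "z": 0.353, "roll": 0, "jaw": 60},
    {"x": -0.004, "y": -0.006, "z": 0.353, "roll": 0, "jaw": 60},
  ],
  squeeze=10,
)

```text
t: 39.5
tool_pos: [0.5222, -0.4285, 0.059]
orientation: [[0.241, 0.97, 0.002], [0.97, -0.241, -0.003], [-0.002, 0.003, -1.0]]
wrist_force: [-0.2, 0.3, 6.4]
finger_gap: 0.729
finger_force: 10.0
```

>>> move_arm(
  targets=[
    {"x": 0, "y": 0, "z": -0.05, "roll": 0, "jaw": 60},
    {"x": 0, "y": 0, "z": -0.14, "roll": 0, "jaw": 60},
    {"x": 0, "y": 0, "z": -0.24, "roll": 0, "jaw": 60},
    {"x": 0, "y": 0, "z": -0.34, "roll": 0, "jaw": 60},
    {"x": 0, "y": 0, "z": -0.44, "roll": 0, "jaw": 60},
    {"x": 0, "y": 0, "z": -0.52, "roll": 0, "jaw": 60},
    {"x": 0, "y": 0, "z": -0.547, "roll": 0, "jaw": 60},
    {"x": 0, "y": 0, "z": -0.547, "roll": 0, "jaw": 60},
    {"x": 0, "y": 0, "z": -0.547, "roll": 0, "jaw": 60},
  ],
)

```text
t: 40.25
tool_pos: [0.5209, -0.4271, 0.2199]
orientation: [[0.242, 0.97, -0.001], [0.97, -0.242, 0.001], [0.001, -0.001, -1.0]]
wrist_force: [-1.0, 0.3, -2.1]
finger_gap: 0.729
finger_force: 10.0
```

```bash
python3 - <<'E'
from h import *
plan((.5925,-.2775,.22,76)); P=pts(cam('scene'));held(P);stack(pts(cam('top')))
E
```

```text
t 40.2 p [ 0.5209 -0.4271  0.2199] th 76.02 gap 67.1 F [-1.   0.3 -2.1]
(0.5925, -0.2775, 0.22, 76) -> x 0.542 y 0.111 z -0.000 roll 0.001 rows>=4.0
-0.06 27 x -0.008 0.021 y -0.011 0.018 | -0.05 41 x -0.006 0.023 y -0.013 0.021 | -0.04 61 x -0.012 0.027 y -0.017 0.026 | -0.03 53 x -0.015 0.028 y -0.018 0.026 | -0.02 64 x -0.023 0.030 y -0.024 0.029 | -0.01 122 x -0.032 0.032 y -0.035 0.030 | 0.00 155 x -0.042 0.047 y -0.035 0.031 | 0.01 111 x -0.045 0.049 y -0.033 0.033 | 
0.055 11 [ 0.5885 -0.2711  0.0234] zmax 0.0643 | 0.065 240 [ 0.5952 -0.2798  0.0156] zmax 0.075 | 0.075 134 [ 0.5892 -0.2733  0.0277] zmax 0.0849 | 0.085 100 [ 0.5913 -0.2765  0.0274] zmax 0.0949 | 0.095 128 [ 0.5904 -0.2759  0.0304] zmax 0.1049 | 0.105 86 [ 0.5921 -0.2776  0.0304] zmax 0.1148 | 0.115 149 [ 0.5922 -0.2777  0.0326] zmax 0.1246 |
```

>>> move_arm(
  targets=[
    {"x": 0.06, "y": 0.012, "z": 0, "roll": 0, "jaw": 60},
    {"x": 0.15, "y": 0.031, "z": 0, "roll": 0, "jaw": 60},
    {"x": 0.26, "y": 0.053, "z": 0, "roll": 0, "jaw": 60},
    {"x": 0.36, "y": 0.074, "z": 0, "roll": 0, "jaw": 60},
    {"x": 0.46, "y": 0.095, "z": 0, "roll": 0, "jaw": 60},
    {"x": 0.52, "y": 0.108, "z": 0, "roll": 0, "jaw": 60},
    {"x": 0.537, "y": 0.111, "z": 0, "roll": 0, "jaw": 60},
    {"x": 0.537, "y": 0.111, "z": 0, "roll": 0, "jaw": 60},
    {"x": 0.537, "y": 0.111, "z": 0.06, "roll": 0, "jaw": 60},
    {"x": 0.537, "y": 0.111, "z": 0.06, "roll": 0, "jaw": 60},
    {"x": 0.537, "y": 0.111, "z": 0.06, "roll": 0, "jaw": 60},
  ],
)

```text
t: 41.27
tool_pos: [0.5908, -0.2798, 0.2007]
orientation: [[0.243, 0.97, -0.004], [0.97, -0.243, 0.002], [0.001, -0.004, -1.0]]
wrist_force: [-0.4, 0.0, -0.1]
finger_gap: 0.728
finger_force: 10.0
```

```bash
python3 - <<'E'
from h import *
plan((.5925,-.279,.134,76))
E
```

```text
t 41.3 p [ 0.5908 -0.2798  0.2007] th 75.93 gap 66.9 F [-0.4  0.  -0.1]
(0.5925, -0.279, 0.134, 76) -> x 0.004 y 0.005 z 0.222 roll -0.002 rows>=1.6
```

>>> move_arm(
  targets=[
    {"x": 0.002, "y": 0.002, "z": 0.05, "roll": 0, "jaw": 60},
    {"x": 0.002, "y": 0.002, "z": 0.09, "roll": 0, "jaw": 60},
    {"x": 0.002, "y": 0.002, "z": 0.13, "roll": 0, "jaw": 60},
    {"x": 0.002, "y": 0.002, "z": 0.17, "roll": 0, "jaw": 60},
    {"x": 0.002, "y": 0.002, "z": 0.2, "roll": 0, "jaw": 60},
    {"x": 0.002, "y": 0.002, "z": 0.222, "roll": 0, "jaw": 60},
    {"x": 0.002, "y": 0.002, "z": 0.222, "roll": 0, "jaw": 60},
    {"x": 0.002, "y": 0.002, "z": 0.222, "roll": 0, "jaw": 60},
  ],
)

```text
t: 41.93
tool_pos: [0.593, -0.2786, 0.1358]
orientation: [[0.242, 0.97, -0.0], [0.97, -0.242, 0.0], [0.0, -0.001, -1.0]]
wrist_force: [0.1, -0.5, -1.2]
finger_gap: 0.729
finger_force: 10.0
```

>>> move_arm(
  targets=[
    {"x": 0, "y": 0, "z": 0, "roll": 0, "jaw": 72},
    {"x": 0, "y": 0, "z": 0, "roll": 0, "jaw": 84},
    {"x": 0, "y": 0, "z": 0, "roll": 0, "jaw": 91},
    {"x": 0, "y": 0, "z": 0, "roll": 0, "jaw": 91},
    {"x": 0, "y": 0, "z": 0, "roll": 0, "jaw": 91},
    {"x": 0, "y": 0, "z": -0.1, "roll": 0, "jaw": 91},
    {"x": 0, "y": 0, "z": -0.2, "roll": 0, "jaw": 91},
    {"x": 0, "y": 0, "z": -0.35, "roll": 0, "jaw": 91},
    {"x": 0, "y": 0, "z": -0.35, "roll": 0, "jaw": 91},
  ],
)

```text
t: 42.68
tool_pos: [0.5962, -0.2808, 0.2506]
orientation: [[0.241, 0.97, 0.011], [0.97, -0.241, -0.008], [-0.005, 0.013, -1.0]]
wrist_force: [1.4, -0.4, 2.4]
finger_gap: 0.992
finger_force: 0.0
```

>>> move_arm(
  targets=[
    {"x": -0.5, "y": -0.7, "z": 0, "roll": 0, "jaw": 91},
    {"x": -0.5, "y": -0.7, "z": 0, "roll": 0, "jaw": 91},
    {"x": -0.5, "y": -0.7, "z": 0, "roll": 0, "jaw": 91},
    {"x": -0.5, "y": -0.7, "z": 0, "roll": 0, "jaw": 91},
    {"x": -0.5, "y": -0.7, "z": 0, "roll": 0, "jaw": 91},
    {"x": -0.5, "y": -0.7, "z": 0, "roll": 0, "jaw": 91},
    {"x": -0.5, "y": -0.7, "z": 0, "roll": 0, "jaw": 91},
    {"x": -0.5, "y": -0.7, "z": 0, "roll": 0, "jaw": 91},
    {"x": -0.5, "y": -0.7, "z": 0, "roll": 0, "jaw": 91},
    {"x": -0.5, "y": -0.7, "z": 0, "roll": 0, "jaw": 91},
  ],
)

```text
t: 43.52
tool_pos: [0.3542, -0.3731, 0.2412]
orientation: [[0.24, 0.971, 0.001], [0.971, -0.24, -0.0], [0.0, 0.001, -1.0]]
wrist_force: [-0.0, -0.8, -0.5]
finger_gap: 0.99
finger_force: 0.0
```

```bash
python3 - <<'E'
from h import *
plan(); c=cam('scene'); P=pts(c);stack(P); drawer2(P); lever(P); save(c,'end_s.png')
c=cam('top'); P=pts(c);stack(P); drawer2(P);lever(P); used(c); save(c,'end_t.png')
print('cups',[ (o[0],o[1],o[2]) for o in cups(c)])
for nm,x,y,r,z0 in(('jar',.635,.204,.06,.1),('bottle',.675,.305,.04,.06)):
    q=P[(np.hypot(P[...,0]-x,P[...,1]-y)<r)&(P[...,2]>z0)&(P[...,2]<z0+.03)]; print(nm,len(q),np.median(q,0).round(3))
E
```

```text
t 43.5 p [ 0.3542 -0.3731  0.2412] th 76.08 gap 91.1 F [-0.  -0.8 -0.5]
0.055 53 [ 0.5927 -0.2785  0.0277] zmax 0.0649 | 0.065 65 [ 0.5927 -0.2794  0.0305] zmax 0.0749 | 0.075 101 [ 0.5917 -0.2803  0.0323] zmax 0.0849 | 0.085 66 [ 0.5914 -0.2797  0.0308] zmax 0.0948 | 0.095 93 [ 0.5913 -0.2805  0.0326] zmax 0.105 | 0.105 85 [ 0.5934 -0.2797  0.0297] zmax 0.115 | 0.115 168 [ 0.5941 -0.2792  0.0304] zmax 0.1249 | 0.125 153 [ 0.5927 -0.2808  0.0303] zmax 0.1349 | 0.135 162 [ 0.5926 -0.2808  0.0325] zmax 0.1446 | 
tab 110 [432.1 109.4] [48.6 12.4] 3.74 z 0.061 0.098
wall 326 [426.9 188.6] [104.  169.9] 2.68 z 0.038 0.049
-0.14 13 0.2066 | -0.13 172 0.2074 | -0.12 26 0.2067 | -0.11 21 0.2074 | -0.1 20 0.2066 | -0.09 75 0.2066 | -0.08 87 0.2065 | -0.07 86 0.2069 | -0.06 92 0.2061 | -0.05 83 0.2065 | -0.04 92 0.2059 | -0.03 101 0.2061 | -0.02 87 0.206 | -0.01 60 0.2071 | 0.0 230 0.2075 | 0.01 33 0.2061 | 
0.055 12 [ 0.5882 -0.2719  0.0235] zmax 0.0649 | 0.065 17 [ 0.5862 -0.2707  0.0216] zmax 0.0747 | 0.075 60 [ 0.5915 -0.2757  0.0308] zmax 0.0844 | 0.085 254 [ 0.5944 -0.28    0.0157] zmax 
[... 347 characters left out ...]
.12 z 0.038 0.049
wall 137 [380.4 190.8] [ 23.9 163.8] 12.05 z 0.038 0.049
-0.14 132 0.2073 | -0.13 157 0.2076 | -0.12 39 0.207 | -0.11 39 0.2068 | -0.1 52 0.2064 | -0.09 205 0.2057 | -0.08 179 0.2055 | -0.07 187 0.2061 | -0.06 185 0.2059 | -0.05 188 0.206 | -0.04 177 0.2056 | -0.03 177 0.2058 | -0.02 180 0.2063 | -0.01 203 0.2077 | 0.0 131 0.2079 | 0.01 6 0.2065 | 
white 699 [158. 237.] [0.512 0.409 0.039]
white 15 [213. 234.] [ 0.545  0.292 -0.   ]
white 218 [128. 246.] [0.476 0.482 0.039]
cups [(array([448., 239.]), np.float64(0.1424), array([ 0.5917, -0.2774])), (array([496., 333.]), np.float64(0.0724), array([ 0.3892, -0.4474]))]
jar 552 [0.634 0.204 0.11 ]
bottle 63 [0.673 0.304 0.074]
```

View pics/end_s.png

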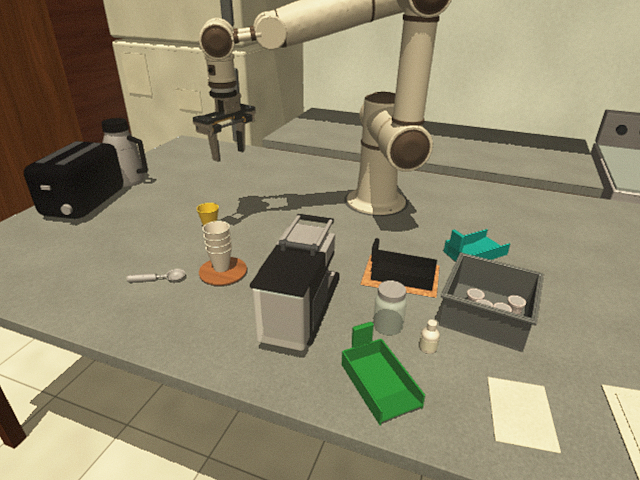

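View pics/end_t.png

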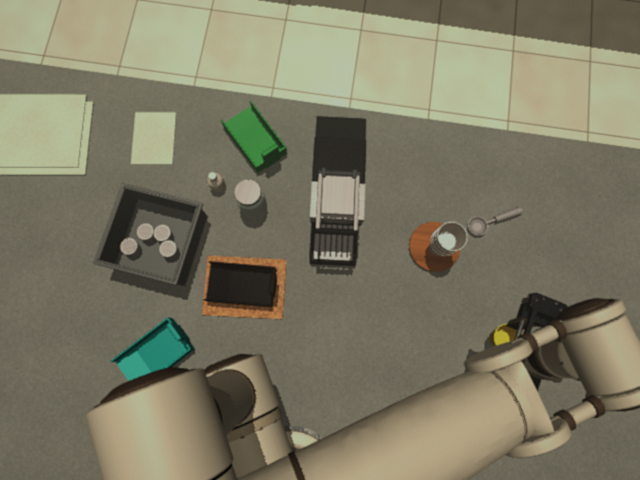

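The scene view shows the four-cup stack at (218,250), four capsules in the caddy at (500,302), the lever shut and the drawer flat on its mat at (403,268). The top view shows the same, with the bystanders unmoved.

```bash
python3 -c "
from h import *
print(hand_in())"
```

```text
the job is handed in; nothing more can be done
None
```

The job is handed in at about 44 s of the 210 s allowed (no verdict came back): in the last images the fresh capsule is loaded with the lever shut, all four used capsules are in the caddy, the drawer is upright on its mat, all four cups are nested on the board, and the jar, bottle and spoon look undisturbed.

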